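Pack the decor-tape rolls into the tray and put the tray away

ROBOT

A 7-joint arm with a two-finger parallel gripper is mounted at the origin on the work surface. World frame = base frame: x ahead of the robot, y to its left, z up, the work surface at z = 0. Lengths are in mm, angles in rad, forces in N, time in s.
With the tool pointing down it reaches from about 400 to 850 mm from the base axis. Payload 10.4 kg.
Tool frame: the origin (TCP) lies where the fingers leave the gripper's body, on its centre line; the fingertips stand 73 mm ahead of it and the grasp point (between the pads) lies 54 mm ahead of it; z points along the fingers, y is the direction in which the jaws open and shut (so a half turn about z gives the same grasp; the last joint's range is limited). The gripper opens to 85 mm and grips with 20 to 120 N. Pads are 22 mm wide; open, the fingers measure 114 mm over their backs; the gripper's body (76 mm by 85 mm) begins 54 mm behind the grasp point. The pads swing forward as they close: fully open they stand 13 mm farther back than shut.
Start: joints at [-0.023, 0.332, -0.065, 1.46, 0.022, 1.35, -0.088], TCP at [625.015, 0.017, 303.938] pointing down, gripper open.
Joint ranges: [-2.6, 2.6], [-0.5, 2.12], [-1.47, 1.34], [0.16, 2.42], [-1.27, 4.41], [0.06, 2.06], [-2.6, 2.6]. Speed limits (rad/s): [2.22, 2.22, 2.79, 2.79, 3.14, 3.14, 3.14].

INTERFACE

Orientations are given as a unit quaternion [w, x, y, z].
In Python, from workcell import arm gives the robot as it stands.
- The arm moves only by the shell command python3 -m jog 'ROWS' [FORCE]. ROWS is text: rows parted by semicolons, each of 7 numbers parted by spaces: the shift along the tool's x, y, z in m, then the turn, a rotation vector about the tool's x, y, z in degrees, then the closure in counts, from 0 (fully open) to 255 (shut). In form: x y z ax ay az fingers; .... A call has 1 to 10 rows; each row shifts and turns the pose as measured when the row begins, along the tool's axes as they then stand; what a row does not reach is not made up. A row lasts 1/12 s, in which the tool goes at most 41.7 mm and 7.16 degrees, less where a joint would pass 70% of its speed; a pose out of reach is approached as far as the arm can. A call is refused whole if a number of a shift passes 0.0417 or a number of a turn 7.16, either way. A call with a gripper value outside its range is refused whole. The fingers move at their own pace and stop on an object; FORCE is the grip in N (left out, the last holds). Time passes only in rows, so rows that do not move let the fingers close. It gives the time, the measured TCP pose, the force and the opening at its end, in the units of the state.
- arm.get_obs(): the state, without advancing time (a new reading comes with each control period).
- arm.camera(name): name is "scene" or "side" or "wrist"; returns the picture (420x560x3 uint8, blue, green, red); there is no depth.
- arm.camera_model(name): a dict with "fx", "fy", "cx", "cy" (pixels), "cam_to_world" (4x4, takes a point from camera to world coordinates); the wrist camera has in their place "hand_eye" (4x4, takes a point from camera to tool coordinates, whose origin is the TCP and whose axes are the flange's). Camera axes: x right, y up, looking along -z (the intrinsics and any distortion apply to the point x, -y, -z); pixel columns grow to the right and rows downward; lengths in mm; the calibration is good to about 2 mm. The wrist camera is an equidistant fisheye: a pixel r from the principal point sees the ray r / f radians off the axis. A picture is of the moment at which its call begins: read the wrist's pose just before it. camera_model takes no time and is no camera call.
- arm.close_job(): hands the job in, once; it reports no verdict.
The state is a dict: "clock": time; "joints": joint angles; "dq": joint speeds; "effort": joint torques, N m; "tool_pos": TCP position; "tcp_rot": TCP orientation; "ft_force": force on the tool from outside, world axes, zero at the start; "moment": the same for the moment, N m; "grip_width": finger opening in mm.
Only numpy, scipy, OpenCV 4.12 (cv2) and the standard library are available. Lean on these libraries where they do the work, as an engineer would, in place of code of your own. Each camera call takes 0.05 s, during which the arm holds its last target. There are 200 camera calls.

TASK

The table is dressed, so pack up the tape: slide every roll on the brass spindles straight up off its spindle and stand it upright in an empty pocket of the wooden tray, one roll to a pocket, those already there included. Once all are in, slide the loaded tray by its handle along the table, without lifting it, fully home into the slatted carrier, and let go. Leave the tumbler, the bottle and the salt cellar where they are.

Things in the scene. Friction and masses are not known exactly. Their poses are not given: they have to be found in the camera images.
- roll1: red roll of decor tape, an upright ring 60 mm outside diameter, 50 mm tall, with a 24 mm bore, about 60 g, that starts on one of the stand's spindles (which one varies; may be absent). Origin: centre of its underside; z is its axis, up.
- roll2: green roll of decor tape, an upright ring 60 mm outside diameter, 50 mm tall, with a 24 mm bore, about 60 g, that starts on one of the stand's spindles (which one varies; may be absent). Origin: centre of its underside; z is its axis, up.
- roll3: cream-white roll of decor tape, an upright ring 60 mm outside diameter, 50 mm tall, with a 24 mm bore, about 60 g, that starts on one of the stand's spindles (which one varies; may be absent). Origin: centre of its underside; z is its axis, up.
- roll4: blue roll of decor tape, an upright ring 60 mm outside diameter, 50 mm tall, with a 24 mm bore, about 60 g, that starts on one of the stand's spindles (which one varies; may be absent). Origin: centre of its underside; z is its axis, up.
- stock1: brass-gold roll of tape, 60 mm diameter and 50 mm tall, about 60 g, already standing in one of the tray's pockets at the start (which one varies; may be absent, mostly is). Origin: centre of its underside; z up.
- stock2: white roll of tape, 60 mm diameter and 50 mm tall, about 60 g, already standing in one of the tray's pockets at the start (which one varies; may be absent, mostly is). Origin: centre of its underside; z up.
- stock3: orange roll of tape, 60 mm diameter and 50 mm tall, about 60 g, already standing in one of the tray's pockets at the start (which one varies; may be absent, mostly is). Origin: centre of its underside; z up.
- stock4: light blue roll of tape, 60 mm diameter and 50 mm tall, about 60 g, already standing in one of the tray's pockets at the start (which one varies; may be absent, mostly is). Origin: centre of its underside; z up.
- stock5: copper roll of tape, 60 mm diameter and 50 mm tall, about 60 g, already standing in one of the tray's pockets at the start (which one varies; may be absent, mostly is). Origin: centre of its underside; z up.
- stock6: yellow roll of tape, 60 mm diameter and 50 mm tall, about 60 g, already standing in one of the tray's pockets at the start (which one varies; may be absent, mostly is). Origin: centre of its underside; z up.
- stand: fixed walnut board 190 x 190 x 15 mm with four upright brass spindles at x = +-55, y = +-55 mm in its frame. Each spindle is 14 mm thick and rises 75 mm above the board (tip 90 mm above the table). A roll on it stands on the board, free to slide up, with 5 mm play all round; no other part touches it. Origin: centre of the board's underside, on the table; z up.
- tray: loose light-wood tray on the table, 185 mm (x) by 228 mm (y), about 280 g empty, its +x end towards the carrier. Floor 5 mm thick, waxed and slippery (friction about 0.2); walls and dividers 20 mm high. Six pockets 68 x 68 mm in two rows of three: centres x = +-52.5, y = -74, 0, 74 mm; a 37 mm wide spine between the rows leaves finger room. Origin: centre of its underside, on the table.
- handle (a point): point in the tray's dark wood handle fin, to pinch from above with fingers closing along the tray's y: 142.5 mm to -x of the tray's origin, 38 mm above the table. The fin is 14 mm thick (y), 36 mm long (x from -160.5 to -124.5 mm), top 54 mm above the table, on a neck 40 mm wide and 9 mm high. Axes as the tray's.
- pocket1 (a point): centre of the floor of a tray pocket, at x = -52.5 mm, y = -74 mm, 5 mm up in the tray's frame; empty unless a roll stands in it
- pocket2 (a point): centre of the floor of a tray pocket, at x = -52.5 mm, y = 0 mm, 5 mm up in the tray's frame; empty unless a roll stands in it
- pocket3 (a point): centre of the floor of a tray pocket, at x = -52.5 mm, y = 74 mm, 5 mm up in the tray's frame; empty unless a roll stands in it
- pocket4 (a point): centre of the floor of a tray pocket, at x = 52.5 mm, y = -74 mm, 5 mm up in the tray's frame; empty unless a roll stands in it
- pocket5 (a point): centre of the floor of a tray pocket, at x = 52.5 mm, y = 0 mm, 5 mm up in the tray's frame; empty unless a roll stands in it
- pocket6 (a point): centre of the floor of a tray pocket, at x = 52.5 mm, y = 74 mm, 5 mm up in the tray's frame; empty unless a roll stands in it
- carrier: fixed slatted wooden carrier for the tray: side cheeks, back board, three slats on top, no floor. Inside 238 mm wide (5 mm play each side), 185 mm deep (x); slats 72 to 80 mm up. Origin: on the table, middle of its open mouth; tray enters along +x between splayed lead-ins reaching 30 mm out. Fully home, tray touches the back board: its origin at x = 92.5 mm, y = 0, axes alike, handle outside.
- tumbler: bystander: amber glass tumbler, 76 mm wide, 85 mm tall; origin under its centre
- bottle: bystander: amber glass bottle, 70 mm wide, 200 mm tall; origin under its centre
- salt: bystander: white salt cellar, 44 mm wide, 70 mm tall; origin under its centre
Things that resemble listed ones, but are neither listed nor needed, are in the scene too. Of the things that look like the roll1, the middle-sized one is meant.

How it is judged (in metres and radians):
On the way, in this order (a step that is already met when the one before it is completed fails the run):
1. every roll stands in a pocket of the tray, released, with the tray still outside the carrier ((horizontal distance between roll1 and pocket1 below 0.01 m or horizontal distance between roll1 and pocket2 below 0.01 m or horizontal distance between roll1 and pocket3 below 0.01 m or horizontal distance between roll1 and pocket4 below 0.01 m or horizontal distance between roll1 and pocket5 below 0.01 m or horizontal distance between roll1 and pocket6 below 0.01 m) and z of each of roll1, roll2, roll3, roll4, stock1, stock2, stock3, stock4, stock5, stock6 in the frame of tray below 0.01 m and angle between each of roll1, roll2, roll3, roll4, stock1, stock2, stock3, stock4, stock5, stock6's own z axis and vertical below 0.12 rad and (horizontal distance between roll2 and pocket1 below 0.01 m or horizontal distance between roll2 and pocket2 below 0.01 m or horizontal distance between roll2 and pocket3 below 0.01 m or horizontal distance between roll2 and pocket4 below 0.01 m or horizontal distance between roll2 and pocket5 below 0.01 m or horizontal distance between roll2 and pocket6 below 0.01 m) and (horizontal distance between roll3 and pocket1 below 0.01 m or horizontal distance between roll3 and pocket2 below 0.01 m or horizontal distance between roll3 and pocket3 below 0.01 m or horizontal distance between roll3 and pocket4 below 0.01 m or horizontal distance between roll3 and pocket5 below 0.01 m or horizontal distance between roll3 and pocket6 below 0.01 m) and (horizontal distance between roll4 and pocket1 below 0.01 m or horizontal distance between roll4 and pocket2 below 0.01 m or horizontal distance between roll4 and pocket3 below 0.01 m or horizontal distance between roll4 and pocket4 below 0.01 m or horizontal distance between roll4 and pocket5 below 0.01 m or horizontal distance between roll4 and pocket6 below 0.01 m) and (horizontal distance between stock1 and pocket1 below 0.01 m or horizontal distance between stock1 and pocket2 below 0.01 m or horizontal distance between stock1 and pocket3 below 0.01 m or horizontal distance between stock1 and pocket4 below 0.01 m or horizontal distance between stock1 and pocket5 below 0.01 m or horizontal distance between stock1 and pocket6 below 0.01 m) and (horizontal distance between stock2 and pocket1 below 0.01 m or horizontal distance between stock2 and pocket2 below 0.01 m or horizontal distance between stock2 and pocket3 below 0.01 m or horizontal distance between stock2 and pocket4 below 0.01 m or horizontal distance between stock2 and pocket5 below 0.01 m or horizontal distance between stock2 and pocket6 below 0.01 m) and (horizontal distance between stock3 and pocket1 below 0.01 m or horizontal distance between stock3 and pocket2 below 0.01 m or horizontal distance between stock3 and pocket3 below 0.01 m or horizontal distance between stock3 and pocket4 below 0.01 m or horizontal distance between stock3 and pocket5 below 0.01 m or horizontal distance between stock3 and pocket6 below 0.01 m) and (horizontal distance between stock4 and pocket1 below 0.01 m or horizontal distance between stock4 and pocket2 below 0.01 m or horizontal distance between stock4 and pocket3 below 0.01 m or horizontal distance between stock4 and pocket4 below 0.01 m or horizontal distance between stock4 and pocket5 below 0.01 m or horizontal distance between stock4 and pocket6 below 0.01 m) and (horizontal distance between stock5 and pocket1 below 0.01 m or horizontal distance between stock5 and pocket2 below 0.01 m or horizontal distance between stock5 and pocket3 below 0.01 m or horizontal distance between stock5 and pocket4 below 0.01 m or horizontal distance between stock5 and pocket5 below 0.01 m or horizontal distance between stock5 and pocket6 below 0.01 m) and (horizontal distance between stock6 and pocket1 below 0.01 m or horizontal distance between stock6 and pocket2 below 0.01 m or horizontal distance between stock6 and pocket3 below 0.01 m or horizontal distance between stock6 and pocket4 below 0.01 m or horizontal distance between stock6 and pocket5 below 0.01 m or horizontal distance between stock6 and pocket6 below 0.01 m) and not (contact force between the fingers and roll1 above 0.2 N) and not (contact force between the fingers and roll2 above 0.2 N) and not (contact force between the fingers and roll3 above 0.2 N) and not (contact force between the fingers and roll4 above 0.2 N) and x of tray in the frame of carrier below 0 m), for 0.2 s.
2. the loaded tray is fully home in the carrier (x of tray in the frame of carrier above 0.0845 m and y of tray in the frame of carrier between -0.009 and 0.009 m and angle between the x axis of tray and the x axis of carrier, either way round below 0.05 rad and height (world z) of tray below 0.008 m), for 0.2 s.
At the end, for the whole second after the job is handed in: every roll present stands upright (within 0.12 rad) on the floor of a pocket of the tray, within 10 mm of the pocket's centre; the tray lies flat on the table, fully home in the carrier (at most 8 mm short of the back, square within 0.05 rad), at rest and released (all of step 2 and (horizontal distance between roll1 and pocket1 below 0.01 m or horizontal distance between roll1 and pocket2 below 0.01 m or horizontal distance between roll1 and pocket3 below 0.01 m or horizontal distance between roll1 and pocket4 below 0.01 m or horizontal distance between roll1 and pocket5 below 0.01 m or horizontal distance between roll1 and pocket6 below 0.01 m) and z of each of roll1, roll2, roll3, roll4, stock1, stock2, stock3, stock4, stock5, stock6 in the frame of tray below 0.01 m and angle between each of roll1, roll2, roll3, roll4, stock1, stock2, stock3, stock4, stock5, stock6's own z axis and vertical below 0.12 rad and (horizontal distance between roll2 and pocket1 below 0.01 m or horizontal distance between roll2 and pocket2 below 0.01 m or horizontal distance between roll2 and pocket3 below 0.01 m or horizontal distance between roll2 and pocket4 below 0.01 m or horizontal distance between roll2 and pocket5 below 0.01 m or horizontal distance between roll2 and pocket6 below 0.01 m) and (horizontal distance between roll3 and pocket1 below 0.01 m or horizontal distance between roll3 and pocket2 below 0.01 m or horizontal distance between roll3 and pocket3 below 0.01 m or horizontal distance between roll3 and pocket4 below 0.01 m or horizontal distance between roll3 and pocket5 below 0.01 m or horizontal distance between roll3 and pocket6 below 0.01 m) and (horizontal distance between roll4 and pocket1 below 0.01 m or horizontal distance between roll4 and pocket2 below 0.01 m or horizontal distance between roll4 and pocket3 below 0.01 m or horizontal distance between roll4 and pocket4 below 0.01 m or horizontal distance between roll4 and pocket5 below 0.01 m or horizontal distance between roll4 and pocket6 below 0.01 m) and (horizontal distance between stock1 and pocket1 below 0.01 m or horizontal distance between stock1 and pocket2 below 0.01 m or horizontal distance between stock1 and pocket3 below 0.01 m or horizontal distance between stock1 and pocket4 below 0.01 m or horizontal distance between stock1 and pocket5 below 0.01 m or horizontal distance between stock1 and pocket6 below 0.01 m) and (horizontal distance between stock2 and pocket1 below 0.01 m or horizontal distance between stock2 and pocket2 below 0.01 m or horizontal distance between stock2 and pocket3 below 0.01 m or horizontal distance between stock2 and pocket4 below 0.01 m or horizontal distance between stock2 and pocket5 below 0.01 m or horizontal distance between stock2 and pocket6 below 0.01 m) and (horizontal distance between stock3 and pocket1 below 0.01 m or horizontal distance between stock3 and pocket2 below 0.01 m or horizontal distance between stock3 and pocket3 below 0.01 m or horizontal distance between stock3 and pocket4 below 0.01 m or horizontal distance between stock3 and pocket5 below 0.01 m or horizontal distance between stock3 and pocket6 below 0.01 m) and (horizontal distance between stock4 and pocket1 below 0.01 m or horizontal distance between stock4 and pocket2 below 0.01 m or horizontal distance between stock4 and pocket3 below 0.01 m or horizontal distance between stock4 and pocket4 below 0.01 m or horizontal distance between stock4 and pocket5 below 0.01 m or horizontal distance between stock4 and pocket6 below 0.01 m) and (horizontal distance between stock5 and pocket1 below 0.01 m or horizontal distance between stock5 and pocket2 below 0.01 m or horizontal distance between stock5 and pocket3 below 0.01 m or horizontal distance between stock5 and pocket4 below 0.01 m or horizontal distance between stock5 and pocket5 below 0.01 m or horizontal distance between stock5 and pocket6 below 0.01 m) and (horizontal distance between stock6 and pocket1 below 0.01 m or horizontal distance between stock6 and pocket2 below 0.01 m or horizontal distance between stock6 and pocket3 below 0.01 m or horizontal distance between stock6 and pocket4 below 0.01 m or horizontal distance between stock6 and pocket5 below 0.01 m or horizontal distance between stock6 and pocket6 below 0.01 m) and linear speed of tray below 0.02 m/s); the robot touches nothing.
It fails at once if a bystander (tumbler, bottle, salt cellar) is moved more than 30 mm or tipped (distance of any of tumbler, bottle, salt from where it was at the start of the episode above 0.03 m or angle between any of tumbler, bottle, salt's own z axis and vertical above 0.4 rad).
It fails at once if the tray is lifted off the table (height (world z) of tray above 0.03 m).
Of roll1, roll2, roll3, roll4 only 3 to 4 are there at a start; the rules pass over those that are not, and their reading is None.
Of stock1, stock2, stock3, stock4, stock5, stock6 only 1 to 2 are there at a start; the rules pass over those that are not, and their reading is None.
At some moment in a run one of tray may be knocked a few centimetres aside while the robot is not near it.
Once in a run the grip may slacken for a moment while it holds something.
It also fails if it takes over 208 s, if anything falls off the work surface, if the arm or the gripper's body presses on something with over 40 N, if the wrist force passes 120 N, or if a joint passes its speed limit or range.

## Working session

There is one attempt and no reset: what is moved stays moved. The work goes in short steps, Python scripts to look and compute and a shell command to move; the robot and the scene stay as the last step left them, time stands still between calls to the robot, and variables do not carry over. Pictures are saved under pics/ and viewed, about 12 in all and at most 16, crops included, and the job is handed in when it is done.

```bash
ls; mkdir -p pics; cat > h.py <<'E'
import numpy as np, cv2
from workcell import arm
from scipy.spatial.transform import Rotation as R
def snap(name,fn,crop=None,scale=1):
    o=arm.get_obs(); im=np.array(arm.camera(name)); cv2.imwrite('pics/raw_'+fn,im)
    if crop: x0,y0,x1,y1=crop; im=im[y0:y1,x0:x1]
    if scale!=1: im=cv2.resize(im,None,fx=scale,fy=scale,interpolation=cv2.INTER_CUBIC)
    cv2.imwrite('pics/'+fn,im); return o
def pose(o):
    q=o['tcp_rot']; return np.array(o['tool_pos']),R.from_quat([q[1],q[2],q[3],q[0]])
def ray(name,u,v,o=None):
    m=arm.camera_model(name)
    a,b=(u-m['cx'])/m['fx'],(v-m['cy'])/m['fy']
    if name=='wrist':
        r=np.hypot(a,b); d=np.array([np.sin(r)*a/max(r,1e-9),-np.sin(r)*b/max(r,1e-9),-np.cos(r)])
        T=np.array(m['hand_eye']); p,Q=pose(o)
        return p+Q.apply(T[:3,3]),Q.apply(T[:3,:3]@d)
    T=np.array(m['cam_to_world']); return T[:3,3],T[:3,:3]@np.array([a,-b,-1])
def hit(name,u,v,z,o=None):
    p,d=ray(name,u,v,o); return (p+d*(z-p[2])/d[2]).round(1)
def proj(name,P,o=None):
    m=arm.camera_model(name); P=np.atleast_2d(P).astype(float)
    if name=='wrist':
        T=np.array(m['hand_eye']); p,Q=pose(o); P=Q.inv().apply(P-p)
    else: T=np.array(m['cam_to_world'])
    c=(P-T[:3,3])@T[:3,:3]; x,y,z=c[:,0],-c[:,1],-c[:,2]
    if name=='wrist':
        h=np.hypot(x,y); t=np.arctan2(h,z); x,y,z=x/h*t,y/h*t,1
    return np.c_[m['fx']*x/z+m['cx'],m['fy']*y/z+m['cy']].round(1)
E
python3 - <<'E'
from h import *
o=snap('scene','s0.png',scale=1.4); snap('wrist','w0.png',scale=1.4); snap('side','d0.png',scale=1.4)
print(o)
for n in('scene','side','wrist'):print(n,arm.camera_model(n))
E
```

```text
pics
{'clock': 0.0, 'joints': array([-0.02259323,  0.33290684, -0.06473026,  1.46093543,  0.02161318,
        1.34989285, -0.08849005]), 'dq': array([ 0.00148071,  0.00038361, -0.00228658, -0.00159412,  0.00021298,
        0.00059823, -0.00123678]), 'effort': array([ 4.98105128e-04, -6.25449800e+01,  4.97091911e-02, -3.91610491e+01,
        1.63588714e-02,  9.83294769e-03, -6.01235030e-06]), 'tool_pos': array([6.24732777e+02, 9.36905079e-03, 3.03096905e+02]), 'tcp_rot': array([-4.86368262e-04,  7.07086958e-01,  7.07126234e-01, -5.35081562e-04]), 'ft_force': array([-0.43543602, -0.98184798, -0.17377489]), 'moment': array([ 0.01710826, -0.020075  , -0.04309905]), 'grip_width': 85.25917879195197}
scene {'fx': 518.5920664774262, 'fy': 518.5920664774262, 'cx': 282.9509059810214, 'cy': 210.33798513502748, 'cam_to_world': array([[ 1.86251407e-01, -8.03395756e-01,  5.65566683e-01,
         1.36001314e+03],
       [ 9.82455925e-01,  1.46709397e-01, -1.15137779e-01,
        -2.03233966e+02],
       [ 9.52725563e-03,  5.77088912e-01,  8.16625752e-01,
         1.20857642e+03],
       [ 0.0000000
[... 298 characters left out ...]
01, -7.35317702e-01,  6.39179698e-01,
         6.87178318e+02],
       [ 4.63088075e-03,  6.55230439e-01,  7.55414870e-01,
         9.22539931e+02],
       [ 0.00000000e+00,  0.00000000e+00,  0.00000000e+00,
         1.00000000e+00]])}
wrist {'fx': 325.19226210127806, 'fy': 325.19226210127806, 'cx': 280.98995912357907, 'cy': 210.94726861896936, 'hand_eye': array([[-3.92342530e-04,  9.47862628e-01,  3.18678968e-01,
         8.10991263e+01],
       [ 9.99999744e-01,  1.81066721e-04,  6.92596855e-04,
         2.97999333e-01],
       [ 5.98784520e-04,  3.18679158e-01, -9.47862456e-01,
        -7.06616994e+01],
       [ 0.00000000e+00,  0.00000000e+00,  0.00000000e+00,
         1.00000000e+00]])}
```

View pics/s0.png

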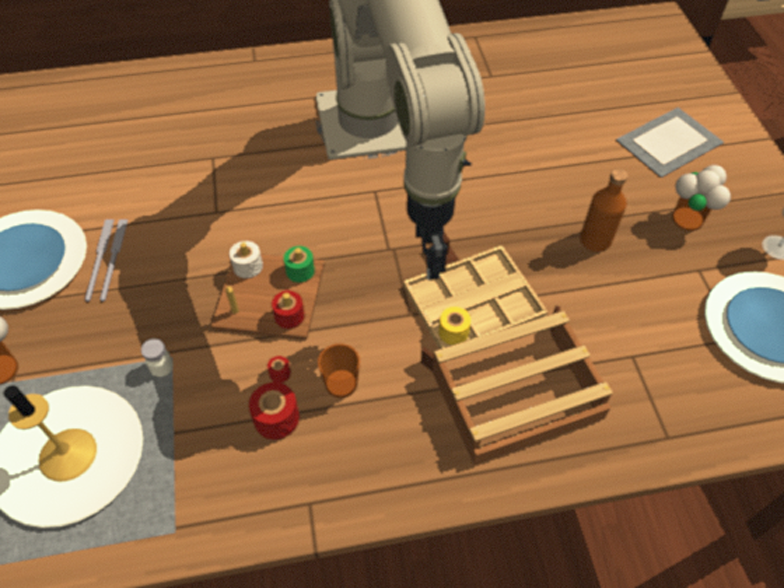

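View pics/d0.png

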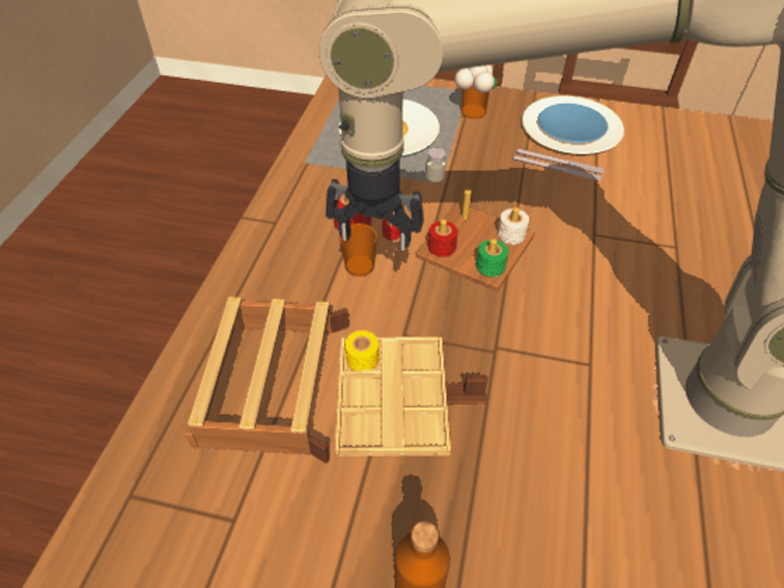

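View pics/w0.png

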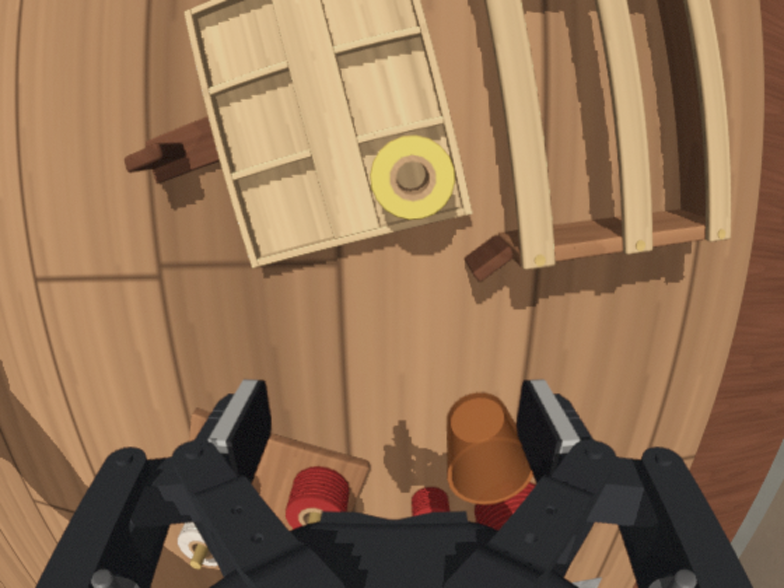

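The scene view shows three red rings: one on a spindle (288,309), a small one loose at (279,369) and a large one loose at (275,410). The middle-sized one, on the spindle, is roll1. Green (299,264) and white (245,258) are roll2 and roll3, and the blue roll is absent. Yellow stock is in the tray at (455,323). Next, closer crops.

```bash
python3 - <<'E'
from h import *
a=cv2.imread('pics/raw_s0.png')[160:320,140:280]; cv2.imwrite('pics/c1.png',cv2.resize(a,None,fx=3.75,fy=3.75,interpolation=cv2.INTER_CUBIC))
a=cv2.imread('pics/raw_w0.png')[0:200,80:360]; cv2.imwrite('pics/c2.png',cv2.resize(a,None,fx=2.8,fy=2.8,interpolation=cv2.INTER_CUBIC))
E
```

```text
(no output)
```

View pics/c1.png

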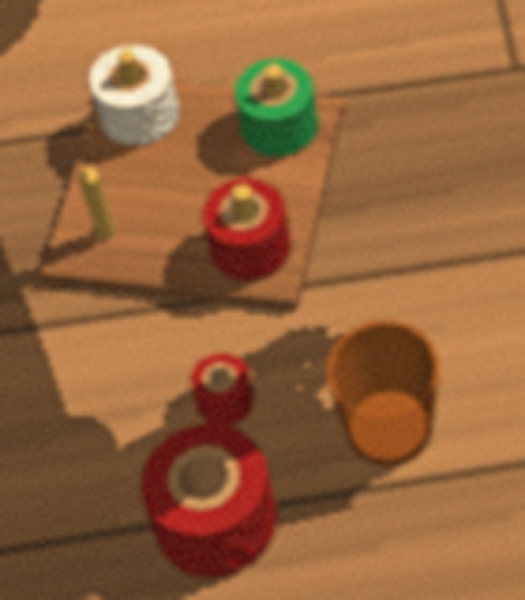

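View pics/c2.png

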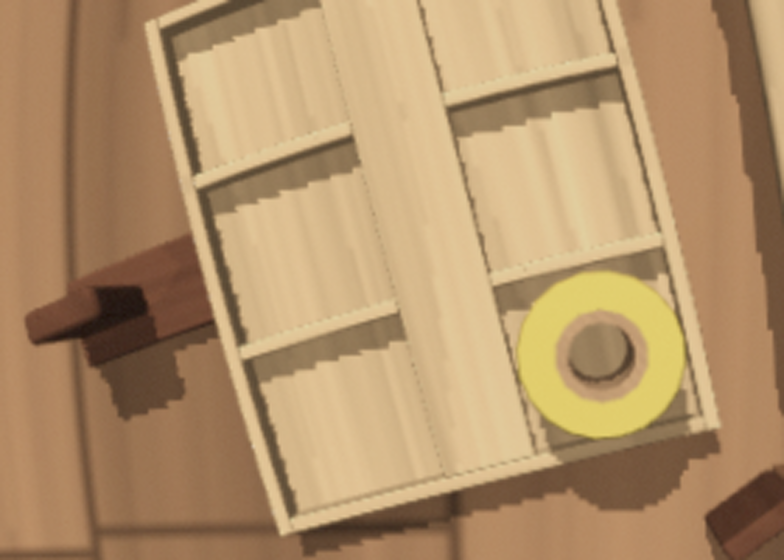

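```bash
cat > fit.py <<'E'
from h import *
from scipy.optimize import least_squares
def fit(model,pts,x0):
    # pts: (name,o,u,v) ; model local Nx3
    model=np.array(model,float)
    def w(p):
        c,s=np.cos(p[2]),np.sin(p[2]); return np.c_[p[0]+c*model[:,0]-s*model[:,1],p[1]+s*model[:,0]+c*model[:,1],model[:,2]]
    def f(p):
        W=w(p); return np.concatenate([proj(n,W[i],o)[0]-[u,v] for i,(n,o,u,v) in enumerate(pts)])
    r=least_squares(f,x0,diff_step=1e-3,x_scale=[10,10,.1]); return r.x.round(4),r.fun.round(1),w(r.x)
E
python3 - <<'E'
from fit import *
o=arm.get_obs()
S=lambda u,v:('scene',None,140+u/3.75,160+v/3.75)
W=lambda u,v:('wrist',o,80+u/2.8,0+v/2.8)
for n,u,v in (('white',127,57),('green',274,70),('red',242,190),('empty',90,173)):
    s=S(u,v); print(n,hit('scene',s[2],s[3],90))
for n,u,v in (('TR',343,103),('BR',298,300),('BL',40,275)):
    s=S(u,v); print(n,hit('scene',s[2],s[3],15))
for n,u,v in (('nl',285,530),('nr',717,427),('fl',150,22)):
    s=W(u,v); print(n,hit('wrist',s[2],s[3],20,o))
for z in (20,25):
  m=[(-92.5,-114,z),(92.5,-114,z),(-92.5,114,z)]
  print(z,fit(m,[W(285,530),W(717,427),W(150,22)],[600,100,0.2]))
# carrier from raw scene mouth? slat top corners in w0 (1.4): 
print(hit('wrist',552/1.4,266/1.4,80,o),hit('wrist',729/1.4,240/1.4,80,o),hit('wrist',487/1.4,0,80,o))
for n,u,v in (('slat1 L',437,357),('slat1 R',567,318),('slat3 L',473,438),('slat3R',611,391)): print(n,hit('scene',u/1.4,v/1.4,80))
E
```

```text
white [ 414.1 -320.3   90. ]
green [ 445.7 -215.1   90. ]
red [ 549.2 -249.    90. ]
empty [ 515.3 -353.    90. ]
TR [ 426.6 -167.    15. ]
BR [ 599.1 -222.2   15. ]
BL [ 544.  -403.9   15. ]
nl [509.4 -11.4  20. ]
nr [685.4  30.1  20. ]
fl [455.7 207.5  20. ]
20 (array([5.713969e+02, 1.186643e+02, 2.219000e-01]), array([-2.4,  1.2,  1.1,  2.1,  0.3, -1.6]), array([[506.25101151, -12.8965688 ,  20.        ],
       [686.71606371,  27.81417835,  20.        ],
       [456.07776637, 209.51441445,  20.        ]]))
25 (array([5.742892e+02, 1.187744e+02, 1.941000e-01]), array([-4.4,  0.7,  2. ,  5.5,  2.9, -6.1]), array([[505.51707428, -10.92769886,  25.        ],
       [687.04249497,  24.75873616,  25.        ],
       [461.53595437, 212.7901169 ,  25.        ]]))
[734.9   3.8  80. ] [894.   29.1  80. ] [684.9 182.7  80. ]
slat1 L [726.6   2.5  80. ]
slat1 R [688.5 259.5  80. ]
slat3 L [890.2  27.6  80. ]
slat3R [848.5 286.4  80. ]
```

```bash
sed -i 's/\.round(1)$//; s/m\[.cy.\]\]\.round(1)/&/' h.py; sed -i "s/+m\['cy'\]\].round(1)/+m['cy']]/" h.py; tail -3 h.py
python3 -m jog '-.0375 -.0156 0 0 0 0 0;-.0375 -.0156 0 0 0 0 0;-.0375 -.0156 0 0 0 0 0;-.0375 -.0156 0 0 0 0 0;-.0375 -.0156 0 0 0 0 0;-.0375 -.0156 0 0 0 0 0;-.0375 -.0156 0 0 0 0 0;-.0375 -.0156 0 0 0 0 0;0 0 0 0 0 -6.3 0;0 0 0 0 0 -6.3 0' 60; python3 -m jog '0 0 0 0 0 0 0;0 0 0 0 0 0 0'
python3 - <<'E'
from h import *
o=snap('wrist','w1.png',scale=1.4); print(pose(o)[0],pose(o)[1].as_matrix().round(3))
P=[(414.1,-320.3,90),(445.7,-215.1,90),(549.2,-249,90),(515.3,-353,90)]
print(proj('wrist',P,o)*1.4)
snap('side','d1.png')
E
```

```text
if name=='wrist':
        h=np.hypot(x,y); t=np.arctan2(h,z); x,y,z=x/h*t,y/h*t,1
    return np.c_[m['fx']*x/z+m['cx'],m['fy']*y/z+m['cy']]
clock: 0.98
tool_pos: [494.1, -308.3, 298.9]
tcp_rot: [-0.003, 0.622, 0.783, -0.001]
ft_force: [0.8, 2.4, -1.0]
grip_width: 85.3
clock: 1.15
tool_pos: [492.7, -310.2, 298.4]
tcp_rot: [-0.004, 0.622, 0.783, -0.001]
ft_force: [-0.2, 0.5, -0.2]
grip_width: 85.4
[ 492.73963097 -310.22318444  298.40051208] [[-0.226  0.974 -0.007]
 [ 0.974  0.226  0.003]
 [ 0.005 -0.007 -1.   ]]
[[274.2901049  266.34370181]
 [355.25829457 113.57777395]
 [505.70284151 206.5119737 ]
 [413.92648287 344.68161842]]
```

View pics/w1.png

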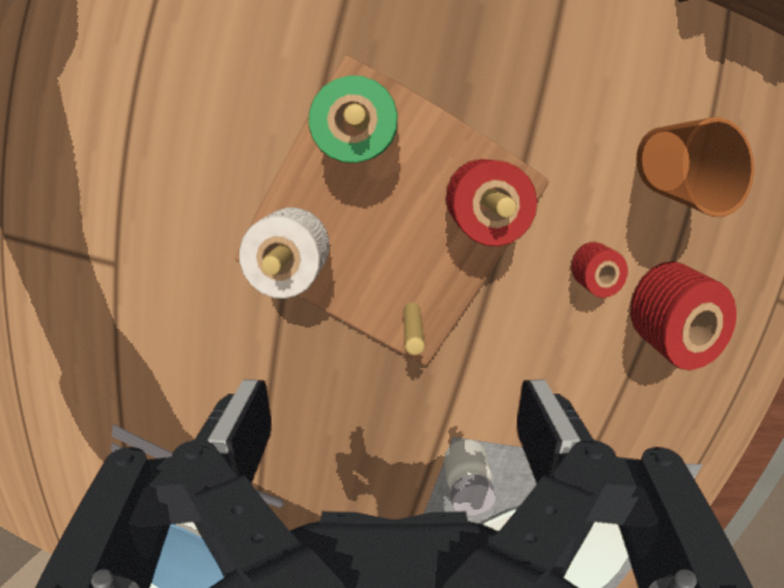

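```bash
cat >> h.py <<'E'
def need(x,y,z,off=0):
    o=arm.get_obs(); p,Q=pose(o); d=Q.inv().apply(np.array([x,y,z])-p); M=Q.as_matrix()
    print('tcp',p.round(1),'shift',d.round(1),'yaw(jaw)',np.degrees(np.arctan2(M[1,1],M[0,1])).round(2),'zax',M[:,2].round(3),'grip',round(o['grip_width'],1),'t',round(o['clock'],2))
E
python3 - <<'E'
from h import *
o=arm.get_obs()
for n,u,v in (('white',280,257),('green',353,119),('red',492,203)): print(n,hit('wrist',u/1.4,v/1.4,65,o))
need(443.5,-215,200)
# tray segmentation test in side view
im=cv2.imread('pics/raw_d1.png'); hsv=cv2.cvtColor(im,cv2.COLOR_BGR2HSV)
for u,v in ((392,385),(365,435),(361,341),(300,250),(550,420)): print(hsv[int(v/1.4),int(u/1.4)])
E
```

```text
white [ 412.03958868 -320.23394473   65.        ]
green [ 442.69512414 -217.07869703   65.        ]
red [ 546.19771813 -250.19686782   65.        ]
tcp [ 493.1 -309.7  298.5] shift [103.1 -26.2  99.1] yaw(jaw) 13.08 zax [-0.007  0.003 -1.   ] grip 85.4 t 1.25
[ 18 137 236]
[ 19 136 240]
[ 14 148 189]
[ 13 159 185]
[ 13 159 204]
```

```bash
python3 -m jog '.035 -.0086 0 0 0 0 0;.035 -.0086 0 0 0 0 0;.033 -.0086 .03 0 0 0 0;0 0 .035 0 0 0 0;0 0 .035 0 0 0 0;0 0 0 0 0 0 0'>/dev/null;  python3 - <<'E'
from h import *
need(444.5,-216,102)
E
```

```text
tcp [ 446.8 -209.6  200.3] shift [-6.  -3.4 98.3] yaw(jaw) 12.69 zax [-0.003  0.002 -1.   ] grip 85.4 t 1.75
```

```bash
python3 -m jog '-.006 -.0034 .025 0 0 0 0;0 0 .025 0 0 0 0;0 0 .02 0 0 0 0;0 0 0.01 0 0 0 0;0 0 0 0 0 0 0'>/dev/null;  python3 - <<'E'
from h import *
need(444.5,-216,102)
E
```

```text
tcp [ 449.1 -214.6  123.6] shift [-0.4 -4.8 21.6] yaw(jaw) 12.52 zax [ 0.002  0.001 -1.   ] grip 85.4 t 2.17
```

```bash
python3 -m jog '0 -.005 .01 0 0 0 0;0 0 .01 0 0 0 0;0 0 .002 0 0 0 0;0 0 0 0 0 0 0'>/dev/null;  python3 - <<'E'
from h import *
need(444.5,-216,102)
print(arm.get_obs()['ft_force'])
E
python3 -m jog '0 0 0 0 0 0 255;0 0 0 0 0 0 255;0 0 0 0 0 0 255;0 0 0 0 0 0 255;0 0 0 0 0 0 255;0 0 0 0 0 0 255;0 0 0 0 0 0 255' 60
```

```text
tcp [ 446.6 -216.5  104. ] shift [ 1. -2.  2.] yaw(jaw) 12.46 zax [ 0.007 -0.001 -1.   ] grip 85.7 t 2.5
[-0.39284376  0.33616604 -0.41403766]
clock: 3.08
tool_pos: [448.1, -217.1, 106.7]
tcp_rot: [0.005, 0.626, 0.78, 0.002]
ft_force: [0.1, -0.5, -1.1]
grip_width: 57.4
```

```bash
python3 -m jog '0 0 0 0 0 0 255;0 0 0 0 0 0 255'; python3 -m jog '0 0 -.02 0 0 0 255;0 0 -.03 0 0 0 255;0 0 -.03 0 0 0 255;0 0 -.02 0 0 0 255;0 0 0 0 0 0 255'; python3 - <<'E'
from h import *
o=snap('wrist','w2.png'); need(0,0,200)
E
```

```text
clock: 3.25
tool_pos: [448.0, -217.0, 106.6]
tcp_rot: [0.005, 0.626, 0.78, 0.002]
ft_force: [-0.1, 0.1, -1.3]
grip_width: 57.8
clock: 3.67
tool_pos: [445.3, -216.1, 208.6]
tcp_rot: [0.002, 0.626, 0.78, 0.001]
ft_force: [0.1, 0.5, -0.6]
grip_width: 57.8
tcp [ 444.9 -216.   206.9] shift [ 306.8 -387.9    5.6] yaw(jaw) 12.44 zax [ 0.003  0.    -1.   ] grip 58.0 t 3.72
```

```bash
python3 -m jog '.029 .0247 -.007 0 0 0 255;.029 .0247 -.007 0 0 0 255;.029 .0247 -.007 0 0 0 255;.029 .0247 -.007 0 0 0 255;.029 .0247 -.007 0 0 0 255;.029 .0247 -.007 0 0 0 255;.025 .0247 0 0 0 0 255;0 0 0 0 0 0 255;0 0 0 0 0 0 255'|tail -4; python3 - <<'E'
from h import *
o=snap('wrist','w3.png',scale=1.4); need(0,0,200)
print(proj('wrist',[(506,-13,20),(686.7,27.8,20),(456,209.5,20)],o)*1.4)
snap('side','d3.png')
E
```

```text
tool_pos: [572.2, 25.0, 238.2]
tcp_rot: [-0.005, 0.629, 0.777, -0.002]
ft_force: [0.4, -0.1, -0.8]
grip_width: 57.8
tcp [571.8  25.6 237.9] shift [  94.5 -564.1   43.9] yaw(jaw) 12.1 zax [-0.011  0.004 -1.   ] grip 57.9 t 4.52
[[290.97590524 306.7224729 ]
 [556.85656601 304.28729482]
 [280.37458443 -27.69462887]]
```

View pics/w3.png

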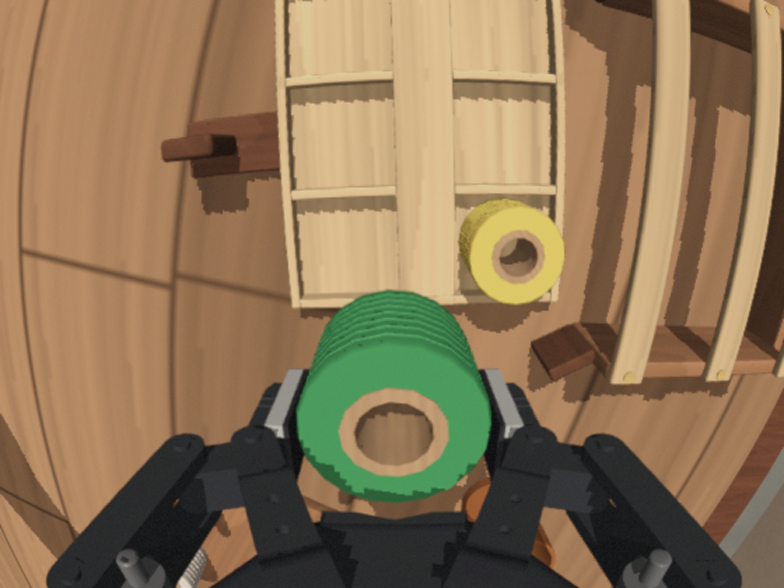

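```bash
cat > trayfit.py <<'E'
from fit import *
def tray(o,corr,x0=(571,118,.22)):
    "corr: list of (x,y,u,v) local tray top points, u,v in 1.4x picture"
    for z in (20,25):
        x,r,_=fit([(a,b,z) for a,b,_,_ in corr],[('wrist',o,u/1.4,v/1.4) for _,_,u,v in corr],list(x0))
        print(z,x,np.abs(r).max(),np.sqrt((r**2).mean()).round(2))
        c,s=np.cos(x[2]),np.sin(x[2])
        for k,(a,b) in enumerate([(-52.5,-74),(-52.5,0),(-52.5,74),(52.5,-74),(52.5,0),(52.5,74),(-142.5,0)]): print(k+1,[round(x[0]+c*a-s*b,1),round(x[1]+s*a+c*b,1)],end=' ')
        print()
E
python3 - <<'E'
from trayfit import *
o=arm.get_obs()
tray(o,[(-92.5,-114,296,306),(92.5,-114,556,300),(-18.5,-37,398,189),(-18.5,37,393,77),(18.5,-37,454,188),(18.5,37,453,76),(-86.5,-37,293,193),(-86.5,37,287,81),(86.5,-37,556,189),(86.5,37,556,78)])
need(0,0,0)
# yellow centre
print(hit('wrist',519/1.4,256/1.4,55,o))
E
```

```text
20 [5.694733e+02 1.187556e+02 2.389000e-01] 2.3 1.04
1 [np.float64(536.0), np.float64(34.4)] 2 [np.float64(518.5), np.float64(106.3)] 3 [np.float64(501.0), np.float64(178.2)] 4 [np.float64(638.0), np.float64(59.3)] 5 [np.float64(620.5), np.float64(131.2)] 6 [np.float64(603.0), np.float64(203.1)] 7 [np.float64(431.0), np.float64(85.0)] 
25 [5.692154e+02 1.188314e+02 2.390000e-01] 3.7 1.99
1 [np.float64(535.7), np.float64(34.5)] 2 [np.float64(518.2), np.float64(106.4)] 3 [np.float64(500.7), np.float64(178.3)] 4 [np.float64(637.7), np.float64(59.4)] 5 [np.float64(620.2), np.float64(131.3)] 6 [np.float64(602.7), np.float64(203.2)] 7 [np.float64(430.8), np.float64(85.1)] 
tcp [571.6  24.1 238.3] shift [  93.9 -561.8  244.2] yaw(jaw) 11.99 zax [-0.011  0.003 -1.   ] grip 57.7 t 4.57
[637.40664678  59.79834682  55.        ]
```

```bash
python3 - <<'E'
from h import *
o=arm.get_obs(); p,Q=pose(o)
c=hit('wrist',395/1.4,436/1.4,p[2]-41.6,o); print('roll in tool',Q.inv().apply(c-p))
need(501,178.2,180)
E
```

```text
roll in tool [-1.33900381  0.45969015 41.5909406 ]
tcp [571.6  24.1 238.3] shift [165.1 -36.4  59.5] yaw(jaw) 11.99 zax [-0.011  0.003 -1.   ] grip 57.7 t 4.57
```

```bash
python3 -m jog '.033 -.0073 .008 0 0 -1.7 255;.033 -.0073 .008 0 0 0 255;.033 -.0073 .008 0 0 0 255;.033 -.0073 .008 0 0 0 255;.033 -.0073 .008 0 0 0 255;0 0 .02 0 0 0 255;0 0 0.01 0 0 0 255;0 0 0 0 0 0 255;0 0 0 0 0 0 255'|tail -4; python3 - <<'E'
from h import *
need(500.7,179.5,97)
E
```

```text
tool_pos: [493.5, 167.5, 162.6]
tcp_rot: [-0.004, 0.625, 0.78, -0.006]
ft_force: [0.3, -0.2, -0.5]
grip_width: 57.7
tcp [493.5 167.5 162.6] shift [10.2 10.6 65.5] yaw(jaw) 12.56 zax [-0.014 -0.003 -1.   ] grip 57.7 t 5.32
```

```bash
cat >> h.py <<'E'
_need=need
def need(x,y,z,yaw=None):
    _need(x,y,z); p,Q=pose(arm.get_obs()); w=np.cross(Q.as_matrix()[:,2],[0,0,-1.])
    if yaw is not None:
        M=Q.as_matrix(); w=w+np.array([0,0,np.radians(yaw)-np.arctan2(M[1,1],M[0,1])])
    print('turnfix deg',np.degrees(Q.inv().apply(w)).round(2))
E
python3 -m jog '.0105 .011 .01 -.8 0 -1.1 255;0 0 .02 0 0 0 255;0 0 .01 0 0 0 255;0 0 0 0 0 0 255'|tail -4; python3 - <<'E'
from h import *
need(500.7,179.5,97,13.7)
E
```

```text
tool_pos: [506.0, 174.7, 124.4]
tcp_rot: [0.002, 0.622, 0.783, 0.001]
ft_force: [-0.2, 0.2, -0.2]
grip_width: 57.9
tcp [506.  174.7 124.4] shift [ 6.  -4.2 27.4] yaw(jaw) 13.14 zax [ 0.005 -0.001 -1.   ] grip 57.9 t 5.65
turnfix deg [ 0.29  0.12 -0.56]
```

```bash
python3 -m jog '.006 -.0042 0 .3 0 -.5 255;0 0 0 0 0 0 255;0 0 0 0 0 0 255'|tail -4; python3 - <<'E'
from h import *
need(500.7,179.5,97,13.7)
E
```

```text
tool_pos: [501.3, 177.9, 126.2]
tcp_rot: [0.001, 0.619, 0.785, -0.001]
ft_force: [0.4, 0.1, -0.7]
grip_width: 57.9
tcp [501.3 177.9 126.2] shift [ 1.8 -0.3 29.2] yaw(jaw) 13.46 zax [ 0.001 -0.003 -1.   ] grip 57.9 t 5.9
turnfix deg [-0.    0.15 -0.24]
```

```bash
python3 -m jog '.0015 0 .01 0 0 0 255;0 0 .01 0 0 0 255;0 0 .007 0 0 0 255;0 0 0 0 0 0 255;0 0 0 0 0 0 255'|tail -4; python3 - <<'E'
from h import *
need(500.7,179.5,97,13.7); print(arm.get_obs()['ft_force'])
E
```

```text
tool_pos: [501.7, 179.6, 98.0]
tcp_rot: [0.002, 0.619, 0.785, 0.0]
ft_force: [0.1, -0.3, -0.5]
grip_width: 58.1
tcp [501.7 179.6  98. ] shift [ 0.1 -0.9  1. ] yaw(jaw) 13.45 zax [ 0.003 -0.002 -1.   ] grip 58.1 t 6.32
turnfix deg [ 0.15  0.15 -0.25]
[ 0.05977526 -0.3237007  -0.45080175]
```

```bash
python3 -m jog '0 -.0005 .0015 0 0 0 255;0 0 0 0 0 0 150;0 0 0 0 0 0 80;0 0 0 0 0 0 0;0 0 0 0 0 0 0;0 0 0 0 0 0 0;0 0 0 0 0 0 0'|tail -4; python3 -m jog '0 0 -.02 0 0 0 0;0 0 -.03 0 0 0 0;-.02 0 -.04 0 0 0 0;-.03 0 -.04 0 0 0 0;-.03 0 -.03 0 0 0 0;-.03 0 0 0 0 0 0;-.03 0 0 0 0 0 0;0 0 0 0 0 0 0;0 0 0 0 0 0 0'|tail -4; python3 - <<'E'
from h import *
o=snap('wrist','w4.png',scale=1.4)
need(411.5,-319.5,240,13.7); print(proj('wrist',(501,178.2,55),o)*1.4)
# green top ring centre
im=cv2.imread('pics/raw_w4.png'); hsv=cv2.cvtColor(im,cv2.COLOR_BGR2HSV); m=cv2.inRange(hsv,(55,120,60),(85,255,255))
n,l,st,c=cv2.connectedComponentsWithStats(m); k=1+st[1:,4].argmax(); print(st[k],c[k]*1.4)
E
```

```text
tool_pos: [501.6, 179.7, 97.1]
tcp_rot: [0.002, 0.619, 0.785, 0.001]
ft_force: [-0.1, 0.3, 0.1]
grip_width: 84.9
tool_pos: [533.6, 44.1, 259.9]
tcp_rot: [0.004, 0.617, 0.787, 0.002]
ft_force: [-0.5, 1.1, -0.2]
grip_width: 85.2
tcp [533.7  43.6 259.8] shift [-323.7 -204.9   19.9] yaw(jaw) 13.71 zax [ 0.008 -0.003 -1.   ] grip 85.4 t 7.7
turnfix deg [0.38 0.25 0.01]
[[391.44462541  53.49605485]]
[ 245   19   70   56 1410] [393.26595745  74.89007092]
```

```bash
python3 -m jog '-.033 -.021 0 0 0 0 0;-.033 -.021 0 0 0 0 0;-.033 -.021 0 0 0 0 0;-.033 -.021 0 0 0 0 0;-.033 -.021 0 0 0 0 0;-.033 -.021 0 0 0 0 0;-.033 -.021 0 0 0 0 0;-.033 -.021 0 0 0 0 0;-.033 -.021 0 0 0 0 0;-.02 -.013 0 0 0 0 0'|tail -4;python3 -m jog '0 0 .02 0 0 0 0;0 0 .02 0 0 0 0;0 0 0 0 0 0 0' >/dev/null; python3 - <<'E'
from h import *
need(413,-320,102,13.7)
E
```

```text
tool_pos: [414.0, -310.0, 256.0]
tcp_rot: [0.001, 0.606, 0.796, 0.003]
ft_force: [0.7, -0.3, 0.4]
grip_width: 85.4
tcp [ 412.3 -314.5  214.9] shift [ -5.4  -1.4 112.9] yaw(jaw) 15.04 zax [ 0.006  0.001 -1.   ] grip 85.5 t 8.78
turnfix deg [0.34 0.03 1.34]
```

```bash
python3 -m jog '-.0055 -.001 .025 0.3 0 1.3 0;0 0 .025 0 0 0 0;0 0 .02 0 0 0 0;0 0 .01 0 0 0 0;0 0 0 0 0 0 0;0 0 0 0 0 0 0'>/dev/null;  python3 - <<'E'
from h import *
need(413,-320,102,13.7)
E
```

```text
tcp [ 417.7 -314.9  135. ] shift [-3.8 -5.9 32.9] yaw(jaw) 14.21 zax [ 0.002  0.001 -1.   ] grip 85.5 t 9.28
turnfix deg [ 0.12 -0.05  0.51]
```

```bash
python3 -m jog '-.004 -.006 0 0 0 .5 0;0 0 .01 0 0 0 0;0 0 .012 0 0 0 0;-.001 -.003 .01 0 0 0 0;0 0 0 0 0 0 0;0 0 0 0 0 0 0'>/dev/null;  python3 - <<'E'
from h import *
need(413,-320,102,13.7)
E
```

```text
tcp [ 411.9 -323.2  104.1] shift [2.9 1.8 2.1] yaw(jaw) 13.73 zax [ 0.008 -0.002 -1.   ] grip 85.5 t 9.78
turnfix deg [0.4  0.19 0.03]
```

```bash
python3 -m jog '.003 .002 .001 .4 0 0 0;0 0 0 0 0 0 0;0 0 0 0 0 0 255;0 0 0 0 0 0 255;0 0 0 0 0 0 255;0 0 0 0 0 0 255;0 0 0 0 0 0 255;0 0 0 0 0 0 255;0 0 0 0 0 0 255' 60; python3 -m jog '0 0 -.02 0 0 0 255;0 0 -.03 0 0 0 255;0 0 -.03 0 0 0 255;0 0 -.03 0 0 0 255;0 0 -.03 0 0 0 255;0 0 0 0 0 0 255';  python3 - <<'E'
from h import *
need(560,20,240,13.7)
E
```

```text
clock: 10.53
tool_pos: [414.1, -319.7, 104.4]
tcp_rot: [0.002, 0.617, 0.787, -0.001]
ft_force: [-1.5, -1.2, -0.4]
grip_width: 57.7
clock: 11.03
tool_pos: [412.0, -318.2, 247.8]
tcp_rot: [-0.002, 0.618, 0.786, -0.002]
ft_force: [0.1, -0.8, -0.4]
grip_width: 57.9
tcp [ 412.  -318.2  247.8] shift [293.4 224.    6.8] yaw(jaw) 13.72 zax [-0.005 -0.001 -1.   ] grip 57.9 t 11.03
turnfix deg [-0.27 -0.01  0.02]
```

```bash
python3 -m jog '.0325 .025 0 0 0 0 255;.0325 .025 0 0 0 0 255;.0325 .025 0 0 0 0 255;.0325 .025 0 0 0 0 255;.0325 .025 0 0 0 0 255;.0325 .025 0 0 0 0 255;.0325 .025 0 0 0 0 255;.0325 .025 0 0 0 0 255;.0325 .024 0 0 0 0 255;0 0 0 0 0 0 255'|tail -4; python3 -m jog '0 0 0 0 0 0 255' >/dev/null;python3 - <<'E'
from h import *
o=snap('wrist','w5.png',scale=1.4); need(518.5,106.3,160,13.7)
E
```

```text
tool_pos: [564.6, 25.7, 248.2]
tcp_rot: [0.002, 0.622, 0.783, -0.0]
ft_force: [-0.8, 0.6, -0.9]
grip_width: 58.0
tcp [564.7  28.1 247.6] shift [ 86.9 -27.2  87.3] yaw(jaw) 13.27 zax [ 0.002 -0.002 -1.   ] grip 58.1 t 12.0
turnfix deg [ 0.11  0.12 -0.43]
```

View pics/w5.png

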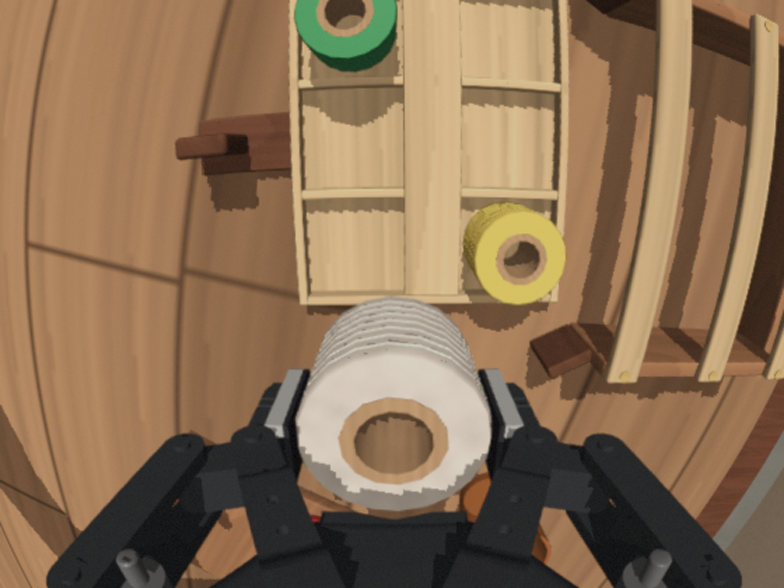

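```bash
python3 - <<'E'
from trayfit import *
o=arm.get_obs()
tray(o,[(-92.5,-114,303,303),(92.5,-114,556,299),(-18.5,-37,405,192),(-18.5,37,404,80),(18.5,-37,461,192),(18.5,37,461,81),(-86.5,-37,302,195),(-86.5,37,301,86),(86.5,-37,559,195),(86.5,37,561,87)])
p,Q=pose(o); c=hit('wrist',395/1.4,440/1.4,p[2]-39.4,o); print('roll in tool',Q.inv().apply(c-p))
print('green',hit('wrist',347/1.4,14/1.4,55,o))
E
```

```text
20 [5.698173e+02 1.204528e+02 2.452000e-01] 1.7 0.82
1 [np.float64(536.9), np.float64(35.9)] 2 [np.float64(518.9), np.float64(107.7)] 3 [np.float64(500.9), np.float64(179.5)] 4 [np.float64(638.7), np.float64(61.4)] 5 [np.float64(620.7), np.float64(133.2)] 6 [np.float64(602.8), np.float64(205.0)] 7 [np.float64(431.6), np.float64(85.9)] 
25 [5.694274e+02 1.205614e+02 2.454000e-01] 3.2 1.7
1 [np.float64(536.5), np.float64(36.0)] 2 [np.float64(518.5), np.float64(107.8)] 3 [np.float64(500.5), np.float64(179.6)] 4 [np.float64(638.3), np.float64(61.5)] 5 [np.float64(620.4), np.float64(133.3)] 6 [np.float64(602.4), np.float64(205.1)] 7 [np.float64(431.2), np.float64(85.9)] 
roll in tool [-1.22952365  0.43686118 39.40356108]
green [502.50460479 178.63265681  55.        ]
```

```bash
python3 -m jog '.03 -.009 .02 0 0 -.4 255;.03 -.009 .025 0 0 0 255;.024 -.006 .03 0 0 0 255;0 0 .03 0 0 0 255;0 0 0 0 0 0 255;0 0 0 0 0 0 255'|tail -4; python3 - <<'E'
from h import *
need(518.4,108.2,95,13.8)
E
```

```text
tool_pos: [521.4, 99.4, 140.5]
tcp_rot: [0.004, 0.622, 0.783, 0.001]
ft_force: [0.7, -0.1, 0.6]
grip_width: 57.8
tcp [521.4  99.4 140.5] shift [ 9.5 -1.2 45.5] yaw(jaw) 13.09 zax [ 0.007 -0.003 -1.   ] grip 57.8 t 12.5
turnfix deg [ 0.35  0.28 -0.71]
```

```bash
python3 -m jog '.0095 -.001 .01 .35 .2 -.7 255;0 0 .006 0 0 0 255;0 0 0 0 0 0 255;0 0 0 0 0 0 255'|tail -4; python3 - <<'E'
from h import *
need(518.4,108.2,95,13.8)
E
```

```text
tool_pos: [521.1, 105.7, 127.4]
tcp_rot: [0.002, 0.619, 0.785, 0.001]
ft_force: [0.2, 0.6, 0.0]
grip_width: 58.0
tcp [521.1 105.7 127.4] shift [ 3.1 -2.1 32.4] yaw(jaw) 13.52 zax [ 0.005 -0.001 -1.   ] grip 58.0 t 12.83
turnfix deg [ 0.25  0.14 -0.28]
```

```bash
python3 -m jog '.003 -.0025 0 .25 .1 -.3 255;0 0 .01 0 0 0 255;0 0 0 0 0 0 255;0 0 0 0 0 0 255'|tail -4; python3 - <<'E'
from h import *
need(518.4,108.2,95,13.8)
E
```

```text
tool_pos: [519.4, 107.5, 118.7]
tcp_rot: [0.001, 0.617, 0.787, 0.001]
ft_force: [0.9, 0.3, -0.5]
grip_width: 57.6
tcp [519.4 107.5 118.7] shift [ 0.9 -0.9 23.7] yaw(jaw) 13.74 zax [ 0.004 -0.    -1.   ] grip 57.6 t 13.17
turnfix deg [ 0.21  0.05 -0.06]
```

```bash
python3 -m jog '.001 -.001 .01 .2 0 0 255;0 0 .01 0 0 0 255;0 0 .002 0 0 0 255;0 0 .002 0 0 0 255;0 0 0 0 0 0 255'|tail -4; python3 - <<'E'
from h import *
need(518.4,108.2,94.4,13.8)
E
python3 -m jog '0 0 0 0 0 0 150;0 0 0 0 0 0 80;0 0 0 0 0 0 0;0 0 0 0 0 0 0;0 0 0 0 0 0 0;0 0 0 0 0 0 0'|tail -4; python3 -m jog '0 0 -.02 0 0 0 0;0 0 -.03 0 0 0 0;-.02 0 -.04 0 0 0 0;-.03 0 -.04 0 0 0 0;-.03 0 -.02 0 0 0 0;0 0 0 0 0 0 0'|tail -4; python3 - <<'E'
from h import *
need(547.7,-249.6,250,13.7)
E
```

```text
tool_pos: [518.9, 108.5, 93.7]
tcp_rot: [0.001, 0.617, 0.787, 0.0]
ft_force: [-1.2, 0.2, 3.3]
grip_width: 57.6
tcp [518.9 108.5  93.7] shift [-0.2 -0.6 -0.7] yaw(jaw) 13.73 zax [ 0.001 -0.001 -1.   ] grip 57.6 t 13.58
turnfix deg [ 0.06  0.07 -0.07]
tool_pos: [518.9, 108.5, 93.0]
tcp_rot: [0.001, 0.617, 0.787, -0.0]
ft_force: [-0.2, 0.6, 0.5]
grip_width: 85.3
tool_pos: [535.8, 33.5, 241.2]
tcp_rot: [-0.001, 0.615, 0.788, -0.002]
ft_force: [0.5, -0.2, -0.4]
grip_width: 85.7
tcp [535.8  33.5 241.2] shift [-277.5  -57.3   -8.2] yaw(jaw) 14.06 zax [-0.005 -0.002 -1.   ] grip 85.7 t 14.58
turnfix deg [-0.31  0.06  0.36]
```

```bash
python3 - <<'E'
from h import *
for n,u,v,z in (('tumbler base',388,427,0),('tumbler rim',382,362,85),('small top',221,373,30),('small base',226,405,0)): print(n,hit('scene',140+u/3.75,160+v/3.75,z))
E
python3 -m jog '-.035 -.0072 0 0 0 0 0;-.035 -.0072 0 0 0 0 0;-.035 -.0072 0 0 0 0 0;-.035 -.0072 0 0 0 0 0;-.035 -.0072 0 0 0 0 0;-.035 -.0072 0 0 0 0 0;-.035 -.0072 0 0 0 0 0;-.028 -.006 0 0 0 0 0;0 0 0.01 0 0 0 0;0 0 0 0 0 0 0'|tail -4; python3 - <<'E'
from h import *
need(547.7,-249.6,102,13.7)
E
```

```text
tumbler base [ 704.95276358 -172.79800854    0.        ]
tumbler rim [ 702.05282198 -171.88976848   85.        ]
small top [ 658.3653756  -281.45460973   30.        ]
small base [ 666.99318673 -282.43136514    0.        ]
tool_pos: [547.7, -257.9, 232.1]
tcp_rot: [0.001, 0.615, 0.788, -0.001]
ft_force: [0.5, 0.7, -0.1]
grip_width: 85.4
tcp [ 547.7 -257.9  232.1] shift [  8.5   2.  130.1] yaw(jaw) 14.05 zax [ 0.001 -0.003 -1.   ] grip 85.4 t 15.42
turnfix deg [0.01 0.21 0.35]
```

Tumbler and small red roll are well clear. Descending on the red roll.

```bash
python3 -m jog '.0085 .002 .03 0 .2 .3 0;0 0 .03 0 0 0 0;0 0 .025 0 0 0 0;0 0 .01 0 0 0 0;0 0 0 0 0 0 0;0 0 0 0 0 0 0'>/dev/null;  python3 - <<'E'
from h import *
need(547.7,-249.6,102,13.7)
E
```

```text
tcp [ 549.2 -245.6  135.5] shift [-3.6 -2.5 33.5] yaw(jaw) 13.83 zax [ 0.003  0.001 -1.   ] grip 85.1 t 15.92
turnfix deg [0.16 0.01 0.13]
```

```bash
python3 -m jog '-.004 -.003 0 0 0 0 0;0 0 .01 0 0 0 0;0 0 .012 0 0 0 0;0 -.001 .01 0.3 0 0 0;0 0 0 0 0 0 0;0 0 0 0 0 0 0'>/dev/null;  python3 - <<'E'
from h import *
need(547.7,-249.6,102,13.7)
E
```

```text
tcp [ 548.8 -251.2  105.7] shift [ 1.9 -0.7  3.7] yaw(jaw) 13.87 zax [ 0.004 -0.003 -1.   ] grip 85.3 t 16.42
turnfix deg [0.19 0.25 0.17]
```

```bash
python3 -m jog '.002 -.001 .003 .2 .2 0 0;0 0 0 0 0 0 0;0 0 0 0 0 0 255;0 0 0 0 0 0 255;0 0 0 0 0 0 255;0 0 0 0 0 0 255;0 0 0 0 0 0 255;0 0 0 0 0 0 255;0 0 0 0 0 0 255' 60; python3 -m jog '0 0 -.02 0 0 0 255;0 0 -.03 0 0 0 255;0 0 -.03 0 0 0 255;0 0 -.03 0 0 0 255;0 0 -.03 0 0 0 255;0 0 0 0 0 0 255';  python3 - <<'E'
from h import *
need(560,20,245,13.7)
E
```

```text
clock: 17.17
tool_pos: [548.0, -249.6, 103.9]
tcp_rot: [0.001, 0.617, 0.787, -0.0]
ft_force: [-1.3, 0.0, 0.1]
grip_width: 58.1
clock: 17.67
tool_pos: [546.7, -248.8, 247.0]
tcp_rot: [-0.002, 0.616, 0.787, -0.001]
ft_force: [0.8, -0.7, -0.6]
grip_width: 58.1
tcp [ 546.7 -248.8  247. ] shift [257.7  77.4   2.2] yaw(jaw) 13.89 zax [-0.003  0.001 -1.   ] grip 58.1 t 17.67
turnfix deg [-0.18 -0.09  0.19]
```

```bash
python3 -m jog '.032 .008 -.003 0 0 0 255;.032 .008 -.003 0 0 0 255;.032 .008 -.003 0 0 0 255;.032 .008 -.003 0 0 0 255;.032 .008 -.003 0 0 0 255;.032 .008 0 0 0 0 255;.032 .008 0 0 0 0 255;.012 .008 0 0 0 0 255;0 0 0 0 0 0 255;0 0 0 0 0 0 255'|tail -4; python3 - <<'E'
from h import *
o=snap('wrist','w6.png',scale=1.4); need(536.5,35,160,13.7)
print(o['tool_pos'],o['tcp_rot'],proj('wrist',(536.5,35.2,5),o)*1.4)
E
```

```text
tool_pos: [552.1, 4.4, 263.9]
tcp_rot: [0.002, 0.618, 0.786, -0.0]
ft_force: [-0.9, -0.3, -0.8]
grip_width: 58.3
tcp [552.1   4.1 263.8] shift [ 33.9  -8.1 103.7] yaw(jaw) 13.61 zax [ 0.002 -0.002 -1.   ] grip 57.8 t 18.55
turnfix deg [ 0.1   0.14 -0.09]
[552.07594874   4.40743193 263.85595872] [ 1.52433258e-03  6.18131752e-01  7.86073031e-01 -6.60327758e-05] [[382.0839564  212.01753258]]
```

View pics/w6.png

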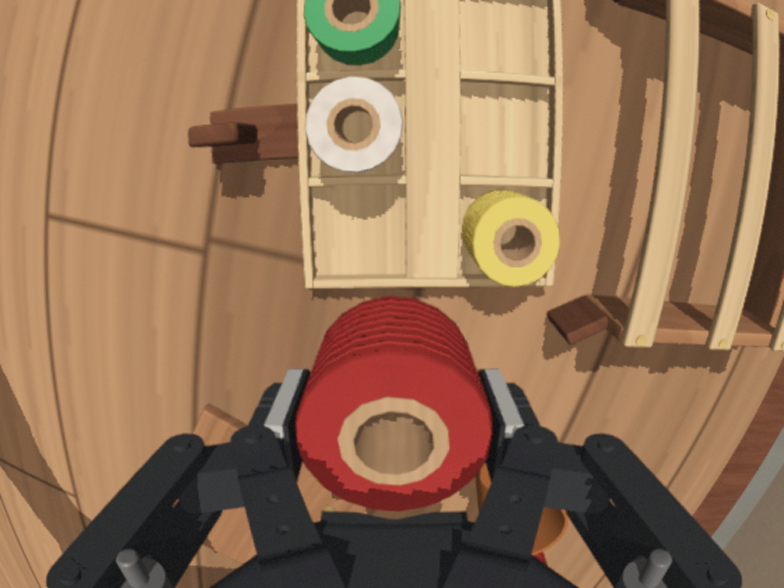

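```bash
python3 - <<'E'
from trayfit import *
o=arm.get_obs()
tray(o,[(-92.5,-114,308,287),(92.5,-114,551,284),(-18.5,-37,408,180),(-18.5,37,406,77),(18.5,-37,461,181),(18.5,37,460,77),(-86.5,-37,309,180),(-86.5,37,306,76),(86.5,-37,553,182),(86.5,37,556,81)])
p,Q=pose(o); c=hit('wrist',395/1.4,440/1.4,p[2]-39,o); print('roll in tool',Q.inv().apply(c-p))
for u,v in ((350,11),(353,124),(517,241)): print(hit('wrist',u/1.4,v/1.4,55,o))
# carrier: lead-in/cheek points. slat end tops near cheek
for u,v in ((640,344),(721,344)): print('slat',hit('wrist',u/1.4,v/1.4,80,o))
E
```

```text
20 [5.567171e+02 1.033341e+02 2.459000e-01] 2.5 1.05
1 [np.float64(523.8), np.float64(18.8)] 2 [np.float64(505.8), np.float64(90.6)] 3 [np.float64(487.8), np.float64(162.3)] 4 [np.float64(625.7), np.float64(44.3)] 5 [np.float64(607.6), np.float64(116.1)] 6 [np.float64(589.6), np.float64(187.9)] 7 [np.float64(418.5), np.float64(68.6)] 
25 [5.563410e+02 1.033472e+02 2.460000e-01] 3.4 1.76
1 [np.float64(523.4), np.float64(18.8)] 2 [np.float64(505.4), np.float64(90.6)] 3 [np.float64(487.4), np.float64(162.3)] 4 [np.float64(625.3), np.float64(44.4)] 5 [np.float64(607.3), np.float64(116.1)] 6 [np.float64(589.2), np.float64(187.9)] 7 [np.float64(418.1), np.float64(68.6)] 
roll in tool [-0.92991618  0.42899008 39.00314605]
[487.56947524 160.83933248  55.        ]
[506.32027968  91.17786044  55.        ]
[623.85689211  45.47314163  55.        ]
slat [726.26942274   4.79061062  80.        ]
slat [803.43491128  19.70581946  80.        ]
```

The tray has been knocked about (-13, -17) mm, and the rolls moved with it. I'm using the new pocket1 at (523.7, 18.8).

```bash
python3 -m jog '.011 -.012 .03 0 0 -.3 255;.011 -.012 .03 0 0 0 255;0 0 .03 0 0 0 255;0 0 .03 0 0 0 255;0 0 0 0 0 0 255;0 0 0 0 0 0 255'|tail -4; python3 - <<'E'
from h import *
need(523.5,19.7,94,14)
E
```

```text
tool_pos: [524.0, 10.3, 141.5]
tcp_rot: [0.004, 0.621, 0.784, 0.0]
ft_force: [-0.6, 1.0, 0.3]
grip_width: 57.9
tcp [524.   10.3 141.5] shift [ 9.5  1.4 47.5] yaw(jaw) 13.21 zax [ 0.007 -0.005 -1.   ] grip 57.9 t 19.05
turnfix deg [ 0.33  0.37 -0.79]
```

```bash
python3 -m jog '.0095 .001 .01 .3 .3 -.8 255;0 0 .006 0 0 0 255;0 0 0 0 0 0 255;0 0 0 0 0 0 255'|tail -4; python3 - <<'E'
from h import *
need(523.5,19.7,94,14)
E
```

```text
tool_pos: [525.3, 18.5, 128.5]
tcp_rot: [0.002, 0.616, 0.787, 0.001]
ft_force: [-0.1, -0.4, 0.8]
grip_width: 58.0
tcp [525.3  18.5 128.5] shift [ 1.6 -1.6 34.5] yaw(jaw) 13.89 zax [ 0.005 -0.001 -1.   ] grip 58.0 t 19.38
turnfix deg [ 0.29  0.12 -0.11]
```

```bash
python3 -m jog '.0015 -.002 .005 .3 .1 0 255;0 0 .01 0 0 0 255;0 0 0 0 0 0 255;0 0 0 0 0 0 255'|tail -4; python3 - <<'E'
from h import *
need(523.5,19.7,94,14)
E
```

```text
tool_pos: [524.3, 19.7, 114.3]
tcp_rot: [0.001, 0.616, 0.787, 0.001]
ft_force: [0.5, -0.6, -1.2]
grip_width: 57.7
tcp [524.3  19.7 114.3] shift [ 0.2 -0.9 20.3] yaw(jaw) 13.89 zax [ 0.003 -0.    -1.   ] grip 57.7 t 19.72
turnfix deg [ 0.19  0.05 -0.11]
```

```bash
python3 -m jog '0 -.001 .01 .2 0 0 255;0 0 .007 0 0 0 255;0 0 .001 0 0 0 255;0 0 0 0 0 0 255'|tail -4; python3 - <<'E'
from h import *
need(523.5,19.7,94,14)
E
python3 -m jog '0 0 0 0 0 0 150;0 0 0 0 0 0 80;0 0 0 0 0 0 0;0 0 0 0 0 0 0;0 0 0 0 0 0 0;0 0 0 0 0 0 0'|tail -4; python3 -m jog '0 0 -.02 0 0 0 0;0 0 -.03 0 0 0 0;0 .0 -.04 0 0 0 0;-.01 .01 -.04 0 0 0 0;-.01 .02 -.04 0 0 0 0;-.01 .02 -.04 0 0 0 0;0 .02 -.03 0 0 0 0;0 .01 0 0 0 0 0;0 0 0 0 0 0 0'|tail -4; python3 - <<'E'
from h import *
o=snap('wrist','w7.png',scale=1.4); print(o['tool_pos'],o['tcp_rot'])
E
```

```text
tool_pos: [523.1, 19.3, 94.1]
tcp_rot: [0.0, 0.616, 0.787, -0.001]
ft_force: [-0.2, -0.6, -1.0]
grip_width: 58.1
tcp [523.1  19.3  94.1] shift [0.3 0.5 0.1] yaw(jaw) 13.88 zax [-0.001 -0.001 -1.   ] grip 58.1 t 20.05
turnfix deg [-0.07  0.05 -0.12]
tool_pos: [523.6, 19.4, 94.6]
tcp_rot: [0.0, 0.616, 0.787, -0.0]
ft_force: [0.2, -0.0, 0.4]
grip_width: 85.3
tool_pos: [604.6, 9.7, 337.1]
tcp_rot: [-0.0, 0.616, 0.787, -0.001]
ft_force: [-0.0, -0.9, -2.0]
grip_width: 85.6
[604.60855893   9.66433021 337.06894767] [-9.43053267e-05  6.16467046e-01  7.87379993e-01 -1.05750112e-03]
```

View pics/w7.png

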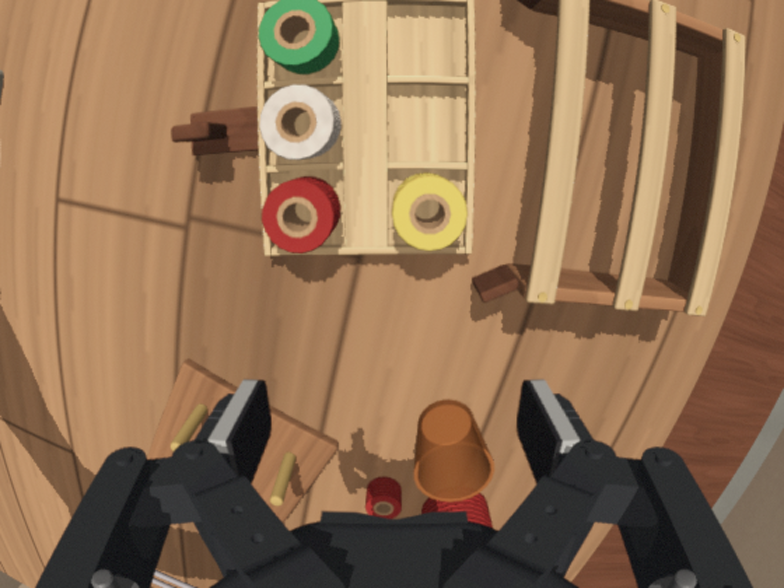

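```bash
python3 - <<'E'
from trayfit import *
o=arm.get_obs()
tray(o,[(-92.5,-114,266,254),(92.5,-114,469,253),(18.5,-37,387,165),(18.5,37,387,79),(-18.5,-37,343,166),(-18.5,37,343,80),(86.5,-37,467,166),(86.5,37,468,80),(92.5,114,474,0),(-86.5,-37,267,167),(-86.5,37,265,82)],(556,103,.245))
for n,u,v in (('g',295,30),('w',297,122),('r',298,216),('y',429,211)): print(n,hit('wrist',u/1.4,v/1.4,55,o).round(1))
H=lambda u,v,z=80:hit('wrist',u/1.4,v/1.4,z,o)[:2]
n=[H(541,296),H(628,303),H(698,310)]; f=[H(665,8),H(737,38)]
print('near',np.round(n,1),'far',np.round(f,1))
for a,b in zip(n[1:],f): d=b-a; print('mid',(a+b)/2,'len',np.hypot(*d),'yaw',np.arctan2(-d[0],d[1]))
d=n[2]-n[0]; print('yaw near',np.arctan2(d[1],d[0]),np.hypot(*d))
S=lambda u,v,z=80:hit('scene',u/1.4,v/1.4,z)[:2]
print('scene lead-in', [S(*a).round(1) for a in ((437,357),(567,318),(473,438),(611,391))])
a=cv2.imread('pics/raw_s0.png')[215:330,290:445]; cv2.imwrite('pics/c3.png',cv2.resize(a,None,fx=5,fy=5,interpolation=cv2.INTER_CUBIC))
a=cv2.imread('pics/raw_w7.png')[0:230,320:540]; cv2.imwrite('pics/c4.png',cv2.resize(a,None,fx=2.6,fy=2.6,interpolation=cv2.INTER_CUBIC))
E
```

```text
20 [5.559727e+02 1.038845e+02 2.376000e-01] 2.0 0.79
1 [np.float64(522.4), np.float64(19.6)] 2 [np.float64(504.9), np.float64(91.5)] 3 [np.float64(487.5), np.float64(163.4)] 4 [np.float64(624.4), np.float64(44.3)] 5 [np.float64(607.0), np.float64(116.2)] 6 [np.float64(589.6), np.float64(188.2)] 7 [np.float64(417.5), np.float64(70.3)] 
25 [5.561738e+02 1.038090e+02 2.377000e-01] 3.2 1.36
1 [np.float64(522.6), np.float64(19.5)] 2 [np.float64(505.1), np.float64(91.4)] 3 [np.float64(487.7), np.float64(163.4)] 4 [np.float64(624.6), np.float64(44.3)] 5 [np.float64(607.2), np.float64(116.2)] 6 [np.float64(589.8), np.float64(188.1)] 7 [np.float64(417.7), np.float64(70.3)] 
g [487.7 163.6  55. ]
w [507.1  91.4  55. ]
r [523.6  18.8  55. ]
y [623.2  46.7  55. ]
near [[723.9   8.2]
 [803.9  21.6]
 [883.3  33.7]] far [[763.9 269.1]
 [843.8 281.3]]
mid [783.91139795 145.31793992] len 250.7243165606225 yaw 0.1601191661317393
mid [863.55412316 157.47601179] len 250.6932949337306 yaw 0.157931384523233
yaw near 0.15853909725024434 161.34666225277653
scene lead-in [array([726.6,   2.5]), array([688.5, 259.5]), array([890.2,  27.6]), array([848.5, 286.4])]
```

View pics/c3.png

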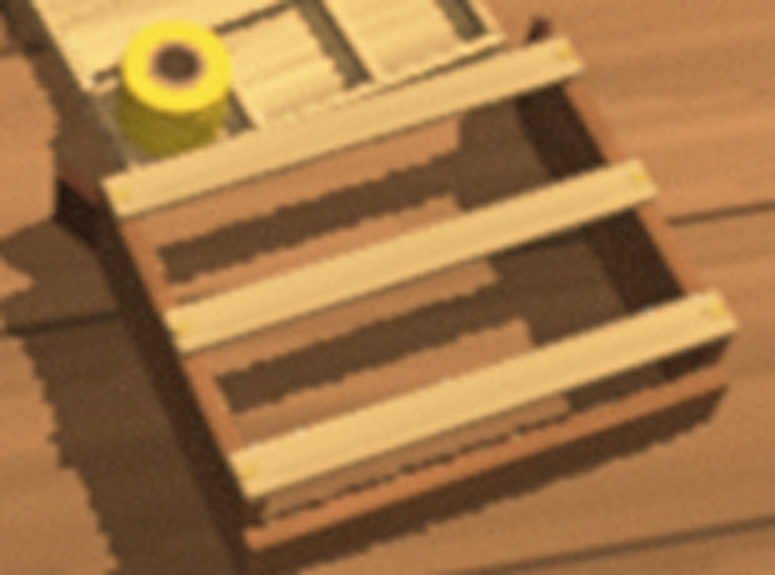

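```bash
python3 - <<'E'
from h import *
S=lambda u,v,z=80:hit('scene',290+u/5,215+v/5,z)[:2]
for a,b in (((124,192),(563,50)),((180,330),(641,175)),((247,470),(715,308))):
    a,b=S(*a),S(*b); d=b-a; print('mid',(a+b)/2,np.hypot(*d),np.arctan2(-d[0],d[1]))
print(arm.get_obs()['joints'].round(2)); need(417.6,70.2,250,-76.4)
E
```

```text
mid [702.11338835 132.777958  ] 249.04513901852746 0.17104340268527862
mid [782.52293181 145.02310536] 254.28285709102033 0.17012112696450227
mid [860.66815961 157.16624413] 250.64504036152317 0.16612355316021482
[-0.01  0.27 -0.1   1.47  0.03  1.4   0.13]
tcp [604.1   9.6 337.5] shift [ 103.7 -166.5   87.6] yaw(jaw) 13.89 zax [-0.001 -0.002 -1.   ] grip 85.4 t 21.35
turnfix deg [6.000e-02 1.700e-01 9.029e+01]
```

```bash
python3 -m jog '0 0 0 0 0 6.9 0;0 0 0 0 0 6.9 0;0 0 0 0 0 6.9 0;0 0 0 0 0 6.9 0;0 0 0 0 0 6.9 0;0 0 0 0 0 6.9 0;0 0 0 0 0 6.9 0'>/dev/null; python3 -m jog '0 0 0 0 0 6.9 0;0 0 0 0 0 6.9 0;0 0 0 0 0 6.9 0;0 0 0 0 0 6.9 0;0 0 0 0 0 6.9 0;0 0 0 0 0 6.9 0;0 0 0 0 0 0 0'>/dev/null;  python3 - <<'E'
from h import *
need(417.6,70.2,200,-76.4);print(arm.get_obs()['joints'].round(2))
E
```

```text
tcp [589.9   7.5 323. ] shift [-154.4  -93.4  127.3] yaw(jaw) -79.27 zax [-0.026 -0.002 -1.   ] grip 85.6 t 22.52
turnfix deg [-0.23  1.48 -2.87]
[-0.16  0.26  0.08  1.52 -0.02  1.39 -1.46]
```

```bash
python3 -m jog '-.026 -.0156 0 -.2 1.4 -2.8 0;-.026 -.0156 0.01 0 0 0 0;-.026 -.0156 0.02 0 0 0 0;-.026 -.0156 0.02 0 0 0 0;-.026 -.0156 0.02 0 0 0 0;-.022 -.013 0.02 0 0 0 0;0 0 0.02 0 0 0 0;0 0 0 0 0 0 0;0 0 0 0 0 0 0'>/dev/null;  python3 - <<'E'
from h import *
need(417.6,70.2,180,-76.4)
o=snap('wrist','w8.png',scale=1.4);print(proj('wrist',[(417.6,70.2,54)],o)*1.4)
E
```

```text
tcp [404.7  59.1 201.7] shift [15.7 -7.2 21.5] yaw(jaw) -74.16 zax [-0.011 -0.005 -1.   ] grip 85.3 t 23.27
turnfix deg [0.14 0.68 2.24]
[[376.53964397 279.0333205 ]]
```

View pics/w8.png

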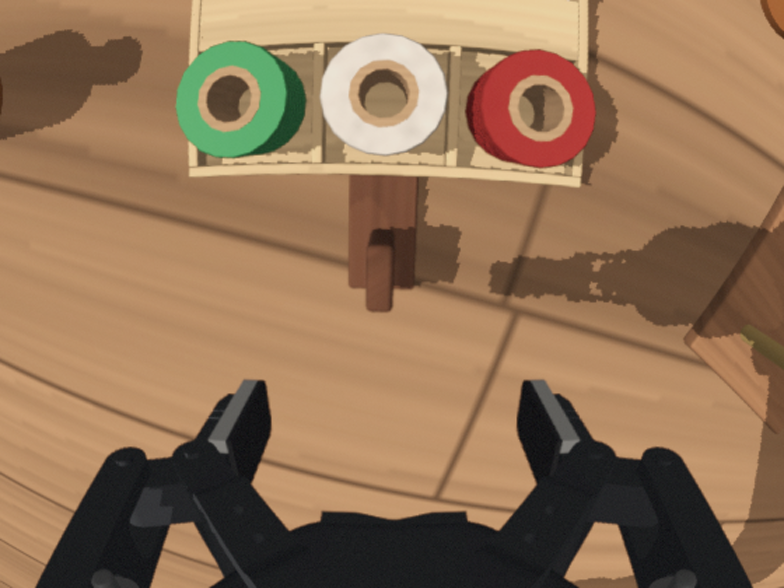

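```bash
python3 -m jog '.0155 -.007 0 .1 .7 2.2 0;0 0 .02 0 0 0 0;0 0 .03 0 0 0 0;0 0 0 0 0 0 0;0 0 0 0 0 0 0'>/dev/null;  python3 - <<'E'
from h import *
need(417.6,69.7,92,-76.4)
E
```

```text
tcp [424.7  69.9 156.8] shift [-7.6 -1.5 64.7] yaw(jaw) -76.29 zax [ 0.01   0.002 -1.   ] grip 85.2 t 23.73
turnfix deg [ 0.03 -0.59  0.11]
```

```bash
python3 -m jog '-.0075 -.0015 .02 0 -.6 0 0;0 0 .02 0 0 0 0;0 0 .01 0 0 0 0;0 0 0 0 0 0 0;0 0 0 0 0 0 0'>/dev/null;  python3 - <<'E'
from h import *
need(417.6,69.7,92,-76.4)
E
```

```text
tcp [422.8  69.7 113.3] shift [-5.2 -1.3 21.3] yaw(jaw) -76.25 zax [ 0.008  0.001 -1.   ] grip 85.6 t 24.15
turnfix deg [ 0.04 -0.48  0.15]
```

```bash
python3 -m jog '-.006 -.0013 .008 0 -.5 0 0;0 0 .009 0 -.3 0 0;0 0 .001 0 0 0 0;0 0 0 0 0 0 0;0 0 0 0 0 0 0'>/dev/null;  python3 - <<'E'
from h import *
need(417.6,69.7,92,-76.4)
E
```

```text
tcp [418.3  69.9  97.2] shift [-0.7  0.   5.2] yaw(jaw) -76.24 zax [-0.002 -0.001 -1.   ] grip 85.4 t 24.57
turnfix deg [0.04 0.13 0.16]
```

```bash
python3 -m jog '0 0 .004 0 0 0 0;0 0 0 0 0 0 0;0 0 0 0 0 0 255;0 0 0 0 0 0 255;0 0 0 0 0 0 255;0 0 0 0 0 0 255;0 0 0 0 0 0 255;0 0 0 0 0 0 255;0 0 0 0 0 0 255;0 0 0 0 0 0 255' 80;python3 -m jog '0 0 0 0 0 0 255;0 0 0 0 0 0 255;0 0 0 0 0 0 255';  python3 - <<'E'
from h import *
need(415.7,85.9,92,-81)
E
```

```text
clock: 25.4
tool_pos: [418.9, 70.1, 93.7]
tcp_rot: [0.0, 0.993, 0.12, -0.0]
ft_force: [0.3, 0.4, -2.3]
grip_width: 12.9
clock: 25.65
tool_pos: [418.9, 70.1, 93.7]
tcp_rot: [0.0, 0.993, 0.12, -0.0]
ft_force: [-0.4, 0.7, 0.5]
grip_width: 13.1
tcp [418.9  70.1  93.7] shift [  0.6 -16.1   1.7] yaw(jaw) -76.21 zax [-0.001 -0.001 -1.   ] grip 13.1 t 25.65
turnfix deg [0.04 0.04 4.79]
```

```bash
python3 -m jog '0 -.003 0 0 0 .9 255;0 -.003 0 0 0 .9 255;0 -.003 0 0 0 .9 255;0 -.003 0 0 0 .9 255;0 -.003 0 0 0 .9 255;0 -.002 0 0 0 .3 255;0 0 0 0 0 0 255;0 0 0 0 0 0 255'|tail -4;  python3 - <<'E'
from h import *
need(418,87.4,93.5,-81)
E
```

```text
tool_pos: [415.2, 88.1, 93.7]
tcp_rot: [0.001, 0.997, 0.072, -0.0]
ft_force: [-0.1, -1.2, 0.2]
grip_width: 13.4
tcp [415.2  88.1  93.7] shift [2.7 1.1 0.2] yaw(jaw) -81.69 zax [-0.001 -0.001 -1.   ] grip 13.4 t 26.32
turnfix deg [ 0.07  0.04 -0.69]
```

```bash
python3 -m jog '.002 .001 0 0 0 -.6 255;0 0 0 0 0 0 255;0 0 0 0 0 0 255'|tail -4;  python3 - <<'E'
from h import *
need(418,87.4,93.5,-81)
im=np.array(arm.camera('side')); o=snap('wrist','w9.png',scale=1.0)
w=cv2.imread('pics/w9.png'); cv2.imwrite('pics/both.png',np.vstack([cv2.resize(im[210:370,120:390],(800,474))[:300*2],np.zeros((2,800,3),np.uint8)])); 
cv2.imwrite('pics/raw_d9.png',im)
E
```

```text
tool_pos: [417.3, 87.3, 93.7]
tcp_rot: [0.001, 0.997, 0.078, -0.001]
ft_force: [-1.9, 0.2, 2.7]
grip_width: 13.0
tcp [417.3  87.3  93.7] shift [ 0.7 -0.   0.2] yaw(jaw) -81.01 zax [-0.001 -0.001 -1.   ] grip 13.0 t 26.57
turnfix deg [ 0.06  0.08 -0.01]
```

View pics/both.png

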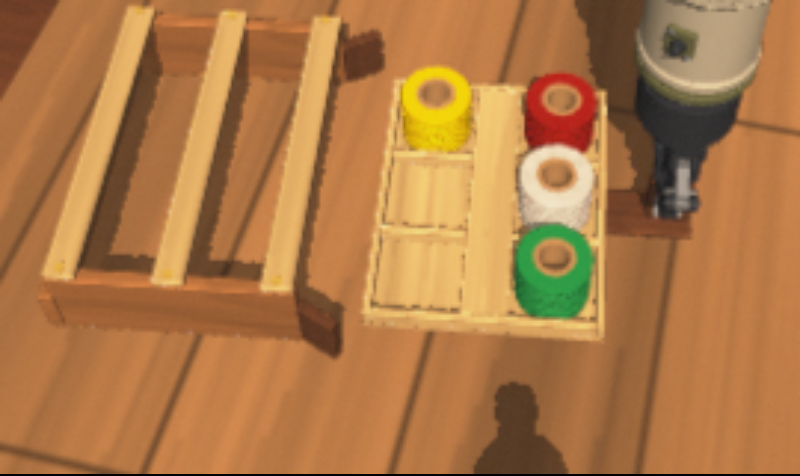

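```bash
python3 - <<'E'
from fit import *
D=lambda u,v:('side',None,120+u*270/800,210+v*160/474)
m=[(92.5,-114,20),(92.5,114,20),(-92.5,114,20),(-92.5,-114,20)]
x,r,_=fit(m,[D(396,82),D(367,312),D(602,325),D(606,92)],[556,103,.16]); print('tray',x,r)
c,s=np.cos(x[2]),np.sin(x[2]); print('handle',x[0]-142.5*c,x[1]-142.5*s)
m=[(-80.5,-125.3,80),(-80.5,125.3,80),(0,-125.3,80),(0,125.3,80),(80.5,-125.3,80),(80.5,125.3,80)]
y,r,_=fit(m,[D(328,18),D(276,282),D(233,14),D(169,278),D(141,10),D(62,272)],[783,145,.157]); print('carrier slat2 mid',y,r)
d=x[:2]-y[:2]; c,s=np.cos(y[2]),np.sin(y[2]); print('along',c*d[0]+s*d[1],'lat',-s*d[0]+c*d[1],'dyaw',x[2]-y[2])
need(642.4,122.9,93.5,-81)
E
```

```text
tray [5.554664e+02 1.090592e+02 1.636000e-01] [-0.4 -1.3 -1.3  0.4  1.5  1.   0.2 -0.8]
handle 414.869153787118 85.85005616929746
carrier slat2 mid [7.813032e+02 1.462845e+02 1.643000e-01] [-0.2  0.8  1.1  0.2  0.2  0.6  0.  -0.7 -0.4  0.3 -0.8 -0.8]
along -228.88411320405967 lat 0.21428280649762144 dyaw -0.0007000000000000062
tcp [417.3  87.3  93.7] shift [ 2.279e+02 -1.000e-01 -1.000e-01] yaw(jaw) -81.02 zax [-0.001 -0.001 -1.   ] grip 13.3 t 26.67
turnfix deg [ 0.06  0.06 -0.02]
```

```bash
python3 -m jog '.006 0 0 0 0 0 255;.01 0 0 0 0 0 255;.01 0 0 0 0 0 255;.01 0 0 0 0 0 255;.01 0 0 0 0 0 255;.01 0 0 0 0 0 255;.01 0 0 0 0 0 255;.01 0 0 0 0 0 255;.005 0 0 0 0 0 255;0 0 0 0 0 0 255'|tail -4;  python3 - <<'E'
from h import *
need(642.4,122.9,93.5,-81)
E
```

```text
tool_pos: [504.0, 101.3, 93.7]
tcp_rot: [0.001, 0.997, 0.079, -0.001]
ft_force: [-4.5, -0.7, 7.3]
grip_width: 13.3
tcp [504.  101.3  93.7] shift [ 1.401e+02  4.000e-01 -1.000e-01] yaw(jaw) -80.96 zax [-0.002 -0.001 -1.   ] grip 13.3 t 27.5
turnfix deg [0.06 0.14 0.04]
```

```bash
python3 -m jog '.006 0 0 0 0 0 255;.01 0 0 0 0 0 255;.01 0 0 0 0 0 255;.01 0 0 0 0 0 255;.01 0 0 0 0 0 255;.01 0 0 0 0 0 255;.01 0 0 0 0 0 255;.01 0 0 0 0 0 255;.01 0 0 0 0 0 255;0 0 0 0 0 0 255'|tail -4;  python3 - <<'E'
from h import *
need(642.4,122.9,93.5,-81)
E
```

```text
tool_pos: [590.9, 115.3, 93.7]
tcp_rot: [0.001, 0.997, 0.079, -0.002]
ft_force: [1.1, -0.5, 0.7]
grip_width: 12.9
tcp [590.9 115.3  93.7] shift [52.   0.7  0. ] yaw(jaw) -80.92 zax [-0.004 -0.002 -1.   ] grip 12.9 t 28.33
turnfix deg [0.05 0.26 0.08]
```

```bash
python3 -m jog '.006 0 0 0 0 0 255;.009 0 0 0 0 0 255;.009 0 0 0 0 0 255;.008 0 0 0 0 0 255;.005 0 0 0 0 0 255;0 0 0 0 0 0 255;0 0 0 0 0 0 255'|tail -4;  python3 - <<'E'
from h import *
need(642.4,122.9,93.5,-81)
E
python3 -m jog '.004 0 0 0 0 0 255;.003 0 0 0 0 0 255;.003 0 0 0 0 0 255' |tail -4
```

```text
tool_pos: [628.2, 121.5, 93.8]
tcp_rot: [0.001, 0.997, 0.079, -0.003]
ft_force: [-4.0, -0.4, 6.6]
grip_width: 13.5
tcp [628.2 121.5  93.8] shift [14.2  0.8  0.2] yaw(jaw) -80.91 zax [-0.006 -0.002 -1.   ] grip 13.5 t 28.92
turnfix deg [0.04 0.34 0.09]
tool_pos: [637.4, 122.9, 93.8]
tcp_rot: [0.001, 0.997, 0.079, -0.004]
ft_force: [-2.0, -0.6, 3.6]
grip_width: 13.2
```

```bash
for i in 1 2; do python3 -m jog '.003 0 0 0 0 0 255;.003 0 0 0 0 0 255' |sed -n '2p;4p'; done
```

```text
tool_pos: [643.5, 123.9, 93.8]
ft_force: [-2.1, -0.9, 3.6]
tool_pos: [645.0, 123.9, 93.7]
ft_force: [-19.4, -2.7, 13.5]
```

```bash
python3 -m jog '.003 0 0 0 0 0 255;.002 0 0 0 0 0 255' |sed -n '2p;4p'; python3 -m jog '0 0 0 0 0 0 255;0 0 0 0 0 0 120;0 0 0 0 0 0 0;0 0 0 0 0 0 0;0 0 0 0 0 0 0;0 0 0 0 0 0 0;0 0 0 0 0 0 0;0 0 0 0 0 0 0' |sed -n '2p;4,5p'; python3 -m jog '-.001 0 -.02 0 0 0 0;0 0 -.03 0 0 0 0;-.02 0 -.04 0 0 0 0;-.03 0 -.04 0 0 0 0;-.03 0 -.04 0 0 0 0;-.03 0 0 0 0 0 0;-.03 0 0 0 0 0 0;-.03 0 0 0 0 0 0;0 0 0 0 0 0 0'|sed -n '2p;4p'
python3 - <<'E'
from h import *
im=np.array(arm.camera('side')); cv2.imwrite('pics/raw_d10.png',im); cv2.imwrite('pics/d10.png',cv2.resize(im[190:370,110:380],(800,533),interpolation=cv2.INTER_CUBIC))
E
```

```text
tool_pos: [645.8, 124.0, 93.6]
ft_force: [-11.6, -2.0, 11.3]
tool_pos: [645.7, 123.7, 91.6]
ft_force: [-0.2, 0.4, 0.4]
grip_width: 85.5
tool_pos: [486.5, 98.5, 259.1]
ft_force: [1.2, 0.7, -0.2]
```

View pics/d10.png

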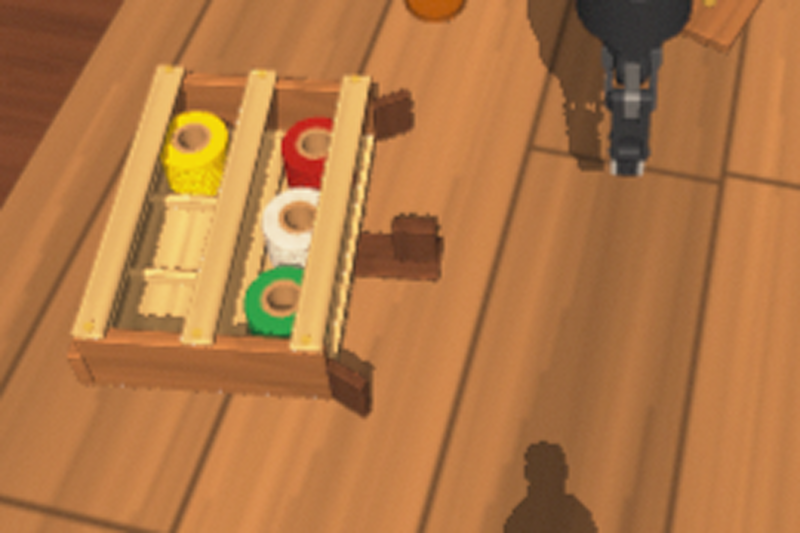

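```bash
python3 - <<'E'
from fit import *
P=lambda u,v:('side',None,110+u*270/800,190+v*180/533)
m=[(52.5,-74,55),(-52.5,0,55),(-52.5,74,55),(-52.5,-74,55),(-142.5,0,54),(92.5-185,114,20)]
x,r,_=fit(m[:5],[P(194,138),P(300,217),P(284,299),P(316,145),P(417,225)],[783,145,.16]); print(x,r)
y=np.array([781.3,146.28,.1643]); d=x[:2]-y[:2]; c,s=np.cos(y[2]),np.sin(y[2]); print('along',c*d[0]+s*d[1],'lat',-s*d[0]+c*d[1],'dyaw',x[2]-y[2])
print(arm.get_obs()['clock'])
E
```

```text
[7.819442e+02 1.476207e+02 1.584000e-01] [-0.3 -0.   0.6  0.3  0.4 -0.4  0.4  0.  -1.1  0.1]
along 0.8548119192888806 lat 1.2172784039165996 dyaw -0.005899999999999989
31.1333
```

```bash
python3 -c "
from workcell import arm
print(arm.close_job())"
```

```text
the job is handed in; nothing more can be done
None
```

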